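Pack the jewellery cases, close and weigh down the carton

TASK

Pack the wooden jewellery cases that lie on the bench into the open carton as one neat pile standing on its floor: lids up and squared up lengthways with one another, the largest at the bottom and each smaller one centred on the next larger, so that every base is fully supported. Then close the carton: fold both short end flaps down flat first, and only then the two long flaps over them. Finally set the square steel block flat on top, across the seam where the long flaps meet in the middle, to hold them shut. Leave the pliers, dish and hammer alone.

Things in the scene. Friction and masses are not known exactly. Their poses are not given: they have to be found in the camera images.
- carton: Open cardboard shipping carton fixed to the bench, outer 158 (x) by 178 (y) by 101 high without flaps; walls 4, floor 3 thick, so inside 150 by 170 and 98 deep. Origin: centre of its underside on the bench, z up, x roughly away from the robot, y roughly to its left. It has four hinged flaps along its rim, all standing up and leaning outward at the start.
- case_a: Closed wooden jewellery presentation case, plain dark wood like all the others (a small brass clasp on its -y side), a solid block 110 mm long (x) by 66 wide (y) by 20 high. Origin: centre of its underside, z up through the lid. The largest.
- case_b: Closed wooden jewellery presentation case, plain dark wood like all the others (a small brass clasp on its -y side), a solid block 96 mm long (x) by 58 wide (y) by 18 high. Origin: centre of its underside, z up through the lid. The second largest.
- case_c: Closed wooden jewellery presentation case, plain dark wood like all the others (a small brass clasp on its -y side), a solid block 82 mm long (x) by 50 wide (y) by 18 high. Origin: centre of its underside, z up through the lid. The middle size.
- case_d: Closed wooden jewellery presentation case, plain dark wood like all the others (a small brass clasp on its -y side), a solid block 68 mm long (x) by 42 wide (y) by 18 high. Origin: centre of its underside, z up through the lid. The second smallest.
- case_e: Closed wooden jewellery presentation case, plain dark wood like all the others (a small brass clasp on its -y side), a solid block 54 mm long (x) by 34 wide (y) by 20 high. Origin: centre of its underside, z up through the lid. The smallest.
- flap_end_near (a joint): The short end flap nearest the robot; angle in rad: 0 = flat over the opening, 1.57 = upright, more = leaning outward (stop at 2.35). Hinge: top outer edge of the carton's -x wall (x = -79 in the carton frame, 101 mm above the bench). 3 mm thick, 50 from hinge to free edge, 146 along the hinge. Stiff hinge (0.03 N m): it stays where it is left; push it over from outside, then down, with closed fingers.
- flap_end_far (a joint): The short end flap farthest from the robot; angle in rad: 0 = flat over the opening, 1.57 = upright, more = leaning outward (stop at 2.35). Hinge: top outer edge of the carton's +x wall (x = +79 in the carton frame, 101 mm above the bench). 3 mm thick, 50 from hinge to free edge, 146 along the hinge. Stiff hinge (0.03 N m): it stays where it is left; push it over from outside, then down, with closed fingers.
- flap_long_left (a joint): The long flap on the robot's left; angle in rad: 0 = flat over the opening, 1.57 = upright, more = leaning outward (stop at 2.35). Hinge: top outer edge of the carton's +y wall (y = +89 in the carton frame, 104 mm above the bench). 3 mm thick, 87 from hinge to free edge, 156 along the hinge. Stiff hinge (0.03 N m): it stays where it is left; push it over from outside, then down, with closed fingers.
- flap_long_right (a joint): The long flap on the robot's right; angle in rad: 0 = flat over the opening, 1.57 = upright, more = leaning outward (stop at 2.35). Hinge: top outer edge of the carton's -y wall (y = -89 in the carton frame, 104 mm above the bench). 3 mm thick, 87 from hinge to free edge, 156 along the hinge. Stiff hinge (0.03 N m): it stays where it is left; push it over from outside, then down, with closed fingers.
- pliers: Bystander: pliers with yellow handles, about 140 long, 11 high, lying on the bench. Leave alone.
- dish: Bystander: low aluminium dish, 90 across, 18 high; origin at the centre of its underside. Leave alone.
- bench_block: Square solid bright-steel bench block, 60 by 60 by 24 mm high, 0.6 to 0.9 kg. Origin: centre of its underside, z up. It goes on top of the closed carton (the outside of the closed long flaps is 107 mm above the bench).
- hammer: Bystander: small hammer, 200 long, lying on the bench beyond the work. Leave alone.
Not all that is in view belongs to the job. What is shaped like the case_e but purple or turquoise is not meant.

How it is judged:
By the outcome, as a careful person would: the job done as asked, in the order asked, and still so for the second after the job is handed in, with the robot touching nothing.
Of case_a, case_b, case_c, case_d, case_e only 4 to 5 are there at a start; the rules pass over those that are not, and their reading is None.
At some moment in a run one of bench_block may be knocked a few centimetres aside while the robot is not near it.
Once in a run the grip may slacken for a moment while it holds something.
It also fails if it takes over 210 s, if anything falls off the work surface, if the arm or the gripper's body presses on something with over 40 N, if the wrist force passes 120 N, or if a joint passes its speed limit or range.

ROBOT

A 6-joint arm with a two-finger parallel gripper is mounted at the origin on the work surface. World frame = base frame: x ahead of the robot, y to its left, z up, the work surface at z = 0. Lengths are in mm, angles in rad, forces in N, time in s.
With the tool pointing down it reaches from about 350 to 850 mm from the base axis. Payload 8.1 kg.
Tool frame: the origin (TCP) lies at the very end of the fingers, on their centre line; the grasp point (between the pads) lies 19 mm behind it; x points along the fingers, y is the direction in which the jaws open and shut, and the axes are right-handed (so a half turn about x gives the same grasp; the last joint's range is limited). The gripper opens to 93 mm and grips with 3 to 60 N. Pads are 15 mm wide; open, the fingers measure 128 mm over their backs; the gripper's body (75 mm by 188 mm) begins 65 mm behind the grasp point.
Start: joints at [1.25, 0.13, 1.488, -0, 1.523, -0.085], TCP at [140.15, 583.406, 218.635] pointing down, gripper open.
Joint ranges: [-2.96, 2.96], [-0.89, 2.26], [0.02, 2.5], [-1.34, 4.48], [0, 2.73], [-2.66, 2.66]. Speed limits (rad/s): [2.39, 2.39, 2.79, 3.14, 3.14, 3.14].

INTERFACE

Orientations are given as a unit quaternion [w, x, y, z].
In Python, from workcell import env, read_camera, job gives the robot as it stands. The module is installed in compiled form; this text tells all that it offers.
- The arm moves only by the shell command python3 -m pendant 'ROWS'. ROWS is JSON, a list of rows, each a list of 3 entries, a list of its own where there are three numbers: the shift along the world's x, y, z in m, then the turn about the world's z in degrees, then the finger opening in m, from 0 to 0.093. A call has 1 to 12 rows; each row is the pose to reach, as a shift and turn from the pose commanded when the call began; what a row does not reach only later rows make up. A row lasts 1/12 s, in which the tool goes at most 41.7 mm and 7.16 degrees, less where a joint would pass 70% of its speed; a pose out of reach is approached as far as the arm can. A call with a gripper value outside its range is refused whole. The fingers move at their own pace and stop on an object; the grip force is fixed at half the most. Time passes only in rows, so rows that repeat a pose let the fingers close. It gives the time, the measured TCP pose, the force and the opening at its end, in the units of the state.
- env.observe(): the state, without advancing time (a new reading comes with each control period).
- read_camera(name): name is "scene" or "top" or "wrist"; returns a dict with "color" (400x640x3 uint8, red, green, blue), "camera_matrix" (3x3 intrinsics, pixels), "R" (3x3) and "t" (3): a world point X has camera coordinates R X + t; the wrist camera has in their place "tool_from_camera" (4x4, takes a point from camera to tool coordinates, whose origin is the TCP and whose axes are the tool frame's). Camera axes: x right, y down, z forward; pixel columns grow to the right and rows downward; lengths in mm; the calibration is good to about 2 mm. A picture is of the moment at which its call begins: read the wrist's pose just before it. There is no depth.
- job.sign_off(): hands the job in, once; it reports no verdict.
The state is a dict: "t": time; "joint_pos": joint angles; "joint_velocities": joint speeds; "tau": joint torques, N m; "position": TCP position; "tcp_rot": TCP orientation; "ft_force": force on the tool from outside, world axes, zero at the start; "moment": the same for the moment, N m; "width": finger opening in mm.
Only numpy, scipy, OpenCV 4.12 (cv2) and the standard library are available. Lean on these libraries where they do the work, as an engineer would, in place of code of your own. Each camera call takes 0.05 s, during which the arm holds its last target.

## Working session

There is one attempt and no reset: what is moved stays moved. The work goes in short steps, Python scripts to look and compute and a shell command to move; the robot and the scene stay as the last step left them, time stands still between calls to the robot, and variables do not carry over. Pictures are saved under pics/ and viewed, and the job is handed in when it is done.

```bash
mkdir -p pics; ls; python3 - <<'E'
from workcell import env, read_camera, job
import cv2
print(env.observe())
for n in ["scene","top","wrist"]:
    c=read_camera(n); cv2.imwrite(f"pics/{n}0.png",c["color"][:,:,::-1])
    print(n,c["camera_matrix"],c.get("R"),c.get("t"),c.get("tool_from_camera"))
E
```

```text
pics
{'t': 0.0, 'joint_pos': array([ 1.24959857e+00,  1.31167386e-01,  1.48928199e+00,  1.53547122e-05,
        1.52298787e+00, -8.53960102e-02]), 'joint_velocities': array([-0.00024628, -0.00241298, -0.00016973,  0.00137557, -0.00037926,
       -0.00091273]), 'tau': array([ 3.93601867e-04, -5.59849262e+01, -4.91755879e+01,  7.67774926e-02,
        3.54983588e-02, -1.96417227e-04]), 'position': array([139.96345485, 582.8612959 , 217.58224071]), 'tcp_rot': array([ 0.70206055,  0.08253808,  0.70233451, -0.08381336]), 'ft_force': array([-0.95356884, -0.23041592, -1.1941557 ]), 'moment': array([-0.03306904, -0.01887656, -0.05651559]), 'width': 93.03416127540055}
scene [[421.93494943   0.         316.62026447]
 [  0.         421.93494943 205.40513166]
 [  0.           0.           1.        ]] [[-0.75780795  0.6523899   0.01070157]
 [ 0.39235983  0.46874232 -0.79141292]
 [-0.52132607 -0.59554014 -0.61118825]] [ 408.30901762 -166.25569346 1468.81939886] None
top [[387.27140666   0.         324.12062711]
 [  0.         387.27140666 200.86029181]
 [  0.           0.           1.        ]] [[ 0.01168308 -0.99988198  0.00997612]
 [-0.98365517 -0.01328512 -0.17957177]
 [ 0.17968311 -0.00771511 -0.98369429]] [  30.79577294  571.13921385 1187.81703851] None
wrist [[275.97009212   0.         322.61845685]
 [  0.         275.97009212 201.31929128]
 [  0.           0.           1.        ]] None None [[-1.74782837e-04 -2.37851917e-01  9.71301413e-01 -1.66240759e+02]
 [ 9.99999871e-01 -5.05463403e-04  5.61693561e-05 -7.79052777e-02]
 [ 4.77597328e-04  9.71301297e-01  2.37851974e-01 -6.48799859e+01]
 [ 0.00000000e+00  0.00000000e+00  0.00000000e+00  1.00000000e+00]]
```

View pics/scene0.png

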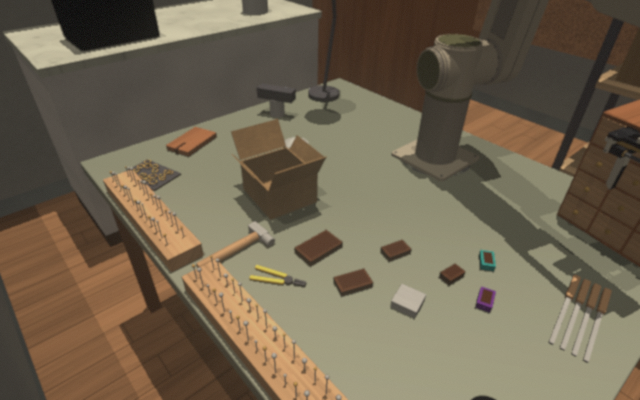

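View pics/top0.png

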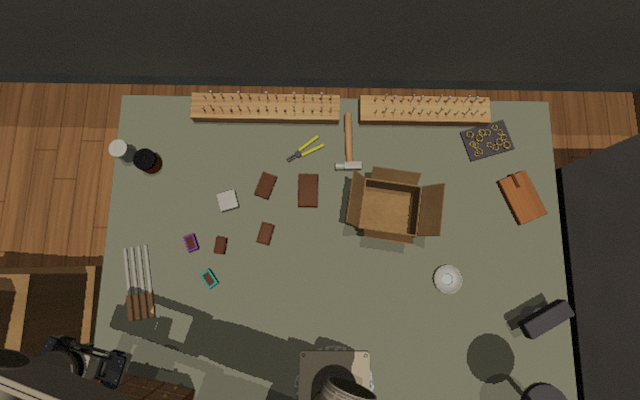

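View pics/wrist0.png

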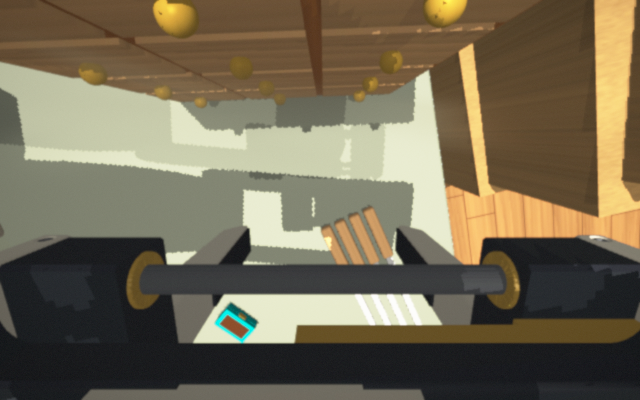

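The top view shows:
- **Dark plain cases:** four, at (308,190), (266,185), (265,233) and (220,245).
- **Steel block:** (228,200).
- **Lookalikes to avoid:** purple (191,242) and turquoise (209,278).
- **Bystanders:** pliers (305,150), dish (448,279) and hammer (348,140).
- **Carton:** around (388,208).

Next I'll measure these.

```bash
cat > h.py <<'E'
import numpy as np, cv2
from workcell import env, read_camera, job
from scipy.spatial.transform import Rotation as Ro
def cam(name):
    s=env.observe(); c=read_camera(name); im=c["color"][:,:,::-1].copy(); K=c["camera_matrix"]
    if name=="wrist":
        w,x,y,z=s["tcp_rot"]; T=np.eye(4); T[:3,:3]=Ro.from_quat([x,y,z,w]).as_matrix(); T[:3,3]=s["position"]
        M=T@c["tool_from_camera"]; R=M[:3,:3].T; t=-R@M[:3,3]
    else: R,t=c["R"],c["t"]
    return im,K,np.array(R),np.array(t)
def ray(px,z,K,R,t):
    px=np.atleast_2d(px).astype(float); d=np.c_[px,np.ones(len(px))]@np.linalg.inv(K).T@R
    C=-R.T@t; return C+d*((z-C[2])/d[:,2])[:,None]
def proj(X,K,R,t):
    p=(np.atleast_2d(X)@R.T+t)@K.T; return p[:,:2]/p[:,2:]
def rect(pts):
    (cx,cy),(w,h),a=cv2.minAreaRect(np.float32(pts[:,:2]))
    if w<h: w,h,a=h,w,a+90
    return np.round([cx,cy,w,h,(a+90)%180-90],1)
def toolaxes():
    s=env.observe(); w,x,y,z=s["tcp_rot"]; return s,Ro.from_quat([x,y,z,w]).as_matrix()
E
python3 - <<'E'
from h import *
s,A=toolaxes(); print(A.round(3))
im,K,R,t=cam("top"); print("C",-R.T@t)
cv2.imwrite("pics/top_crop.png",cv2.resize(im[130:300,170:370],None,fx=4,fy=3.5,interpolation=cv2.INTER_CUBIC)[:600])
cv2.imwrite("pics/top_cart.png",cv2.resize(im[130:270,320:480],None,fx=4,fy=4,interpolation=cv2.INTER_CUBIC))
for nm,px in [("A",(308,190)),("1",(266,185)),("2",(265,233)),("3",(220,245)),("blk",(228,200))]:
    x,y=px; roi=im[y-28:y+28,x-28:x+28]
    big=cv2.resize(roi,None,fx=8,fy=8,interpolation=cv2.INTER_CUBIC)
    hsv=cv2.cvtColor(big,cv2.COLOR_BGR2HSV); 
    b=big.astype(int)
    m=((b[...,2]-b[...,1]>12)&(b[...,2]<140)&(b[...,2]-b[...,0]>10)) if nm!="blk" else (b.min(2)>150)
    cs,_=cv2.findContours(m.astype(np.uint8),cv2.RETR_EXTERNAL,cv2.CHAIN_APPROX_NONE)
    c=min([c for c in cs if cv2.contourArea(c)>1500],key=lambda c:np.hypot(*(c[:,0].mean(0)-224)))[:,0]
    uv=(c+.5)/8-.5+np.array([x-28,y-28])
    print(nm,rect(ray(uv,20 if nm!="blk" else 24,K,R,t)))
E
```

```text
[[-0.     0.234  0.972]
 [-0.001  0.972 -0.234]
 [-1.    -0.001 -0.   ]]
C [ 348.01358825   47.54393324 1270.7020953 ]
A [ 6.125e+02  9.250e+01  1.127e+02  6.790e+01 -5.000e-01]
1 [627.  233.1  84.2  53.6 -19.7]
2 [468.4 227.3  68.8  44.1 -14.2]
3 [429.3 370.1  55.6  37.7  -7.3]
blk [569.5 333.9  56.8  30.6 -21. ]
```

View pics/top_crop.png

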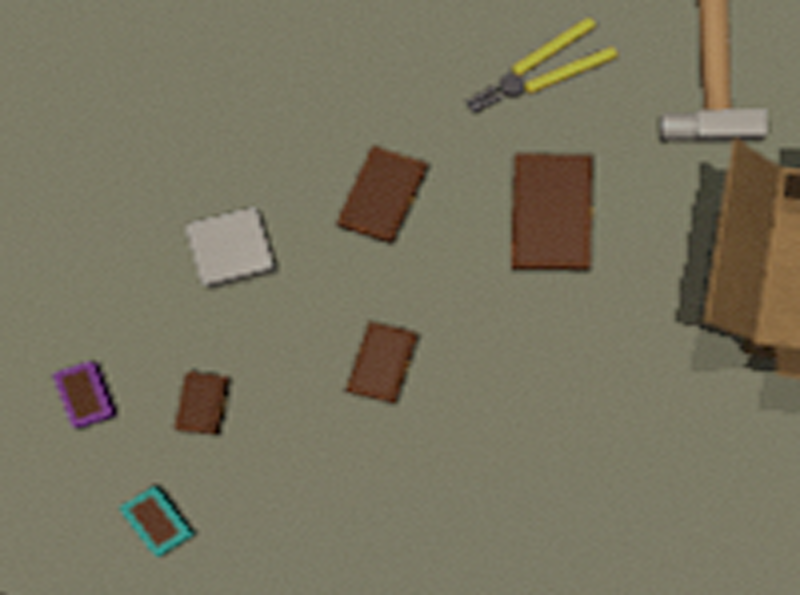

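View pics/top_cart.png

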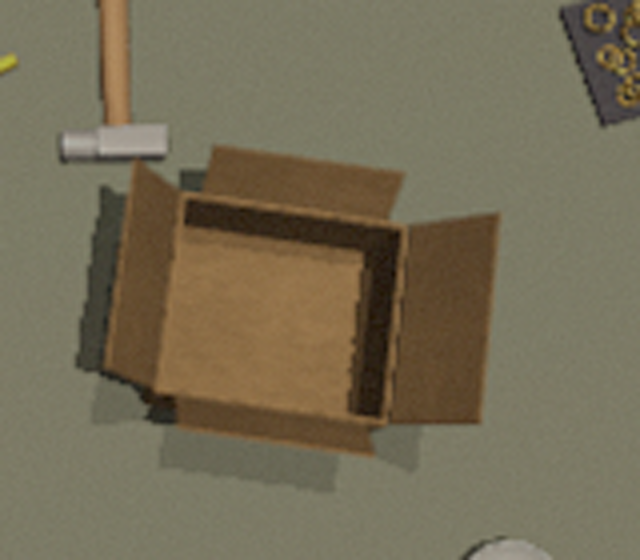

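```bash
python3 - <<'E'
from h import *
im,K,R,t=cam("top")
f=lambda p:(np.array(p)+.5)/4-.5+np.array([320,130])
uv=f([(183,196),(405,228),(385,420),(157,392)])  # TL TR BR BL outer rim
P=ray(uv,102,K,R,t); print(P.round(1)); print("c",P.mean(0).round(1), np.linalg.norm(P-np.roll(P,-1,0),axis=1).round(1))
for a,b in [(3,0),(2,1),(1,0),(2,3)]:
    d=P[b]-P[a]; print(np.degrees(np.arctan2(d[1],d[0])).round(1))
# floor edge & predicted outlines
c=P.mean(0)
print(rect(P))
# flap free edges px: left(+y): (135,160),(105,370); right: (498,213),(480,422); far:(212,147),(404,172); near:(180,430),(372,455)
import itertools
yaw=np.radians(rect(P)[4])
for yaw in [np.radians(-7.5)]:
    ux=np.array([np.cos(yaw),np.sin(yaw),0]);uy=np.array([-np.sin(yaw),np.cos(yaw),0]);c0=np.array([c[0],c[1],0])
    for n,pp,ax,h,L,z0 in [("left",[(135,160),(105,370)],uy,89,87,104),("right",[(498,213),(480,422)],-uy,89,87,104),("far",[(212,147),(404,172)],ux,79,50,101),("near",[(180,430),(372,455)],-ux,79,50,101)]:
        m=f(np.mean(pp,0)); best=min(np.arange(1.3,2.4,.01),key=lambda th:np.linalg.norm(proj(c0+ax*(h-L*np.cos(th))+[0,0,z0+L*np.sin(th)],K,R,t)[0]-m))
        print(n,best, np.linalg.norm(proj(c0+ax*(h-L*np.cos(best))+[0,0,z0+L*np.sin(best)],K,R,t)[0]-m))
im,K,R,t=cam("wrist"); s,A=toolaxes()
for d in [-40,-19,0,100]: print(d,proj(s["position"]+A[:,0]*d,K,R,t), proj(s["position"]+A[:,0]*d+A[:,1]*33,K,R,t))
E
```

```text
[[ 633.4  -88.8  102. ]
 [ 610.3 -260.7  102. ]
 [ 461.4 -240.6  102. ]
 [ 480.4  -68.   102. ]]
c [ 546.4 -164.5  102. ] [173.4 150.3 173.6 154.4]
-7.8
-7.7
82.4
83.7
[ 545.4 -164.3  173.8  154.4   82.4]
left 2.080000000000001 0.2543161180744014
right 2.1400000000000006 0.07793590469422823
far 2.1800000000000006 0.04551889002717572
near 2.170000000000001 0.020521519351932006
-40 [[322.92146284 267.41930197]] [[388.97158398 267.39262755]]
-19 [[322.88483133 250.19345855]] [[380.42299022 250.16958526]]
0 [[322.8589743  238.03427427]] [[374.38886142 238.01249156]]
100 [[322.78032082 201.04773939]] [[356.03417333 201.03289255]]
```

```bash
python3 -m pendant '[[[0.474,-0.490,-0.05],13,0.093],[[0.474,-0.490,-0.05],13,0.093],[[0.474,-0.490,-0.05],13,0.093],[[0.474,-0.490,-0.05],13,0.093],[[0.474,-0.490,-0.05],13,0.093],[[0.474,-0.490,-0.05],13,0.093],[[0.474,-0.490,-0.05],13,0.093],[[0.474,-0.490,-0.05],13,0.093],[[0.474,-0.490,-0.05],13,0.093],[[0.474,-0.490,-0.05],13,0.093],[[0.474,-0.490,-0.05],13,0.093],[[0.474,-0.490,-0.05],13,0.093]]'
```

```text
t: 1.3
position: [487.2, 224.1, 182.3]
tcp_rot: [0.707, 0.003, 0.707, -0.003]
ft_force: [0.5, 0.4, -0.1]
width: 92.7
```

```bash
python3 -m pendant '[[[0.127,-0.131,0],0,0.093],[[0.127,-0.131,0],0,0.093],[[0.127,-0.131,0],0,0.093],[[0.127,-0.131,0],0,0.093],[[0.127,-0.131,0],0,0.093],[[0.127,-0.131,0],0,0.093],[[0.127,-0.131,0],0,0.093],[[0.127,-0.131,0],0,0.093]]'
python3 - <<'E'
from h import *
s,A=toolaxes(); print(s["position"],A.round(3)[:,1])
im,K,R,t=cam("wrist"); cv2.imwrite("pics/w1.png",im)
E
```

```text
t: 1.97
position: [612.4, 95.6, 181.8]
tcp_rot: [0.707, 0.003, 0.707, -0.003]
ft_force: [-0.4, 0.8, -0.3]
width: 93.6
[612.36095038  95.59899065 181.82746212] [0.009 1.    0.   ]
```

View pics/w1.png

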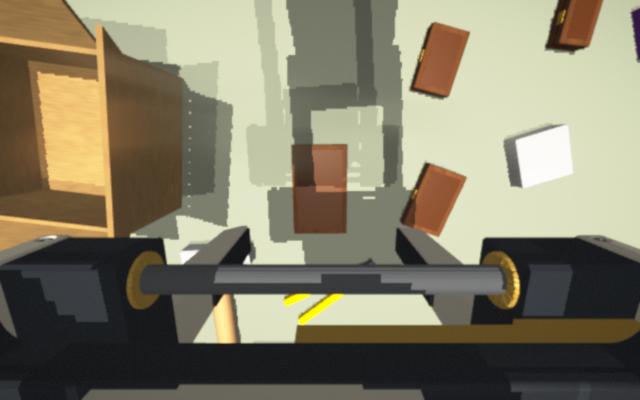

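Case A fills columns 293–347 and rows 144–233, with the carton at the left. The other cases are at (440,60), (433,200) and (575,20), and the steel block is at (540,155). I'll measure A from this view.

```bash
cat >> h.py <<'E'
def brown(im): 
    h=cv2.cvtColor(im,cv2.COLOR_BGR2HSV); b=im.astype(int)
    return (((b[...,2]-b[...,1])>25)&((b[...,2]-b[...,0])>30)&(b[...,2]<175)).astype(np.uint8)
def blobs(im,K,R,t,z,amin=250,f=3,m=None,show=None):
    big=cv2.resize(im,None,fx=f,fy=f,interpolation=cv2.INTER_CUBIC)
    m=brown(big) if m is None else m(big)
    m=cv2.morphologyEx(m,cv2.MORPH_OPEN,np.ones((5,5))); 
    cs,_=cv2.findContours(m,cv2.RETR_EXTERNAL,cv2.CHAIN_APPROX_NONE)
    for c in cs:
        if cv2.contourArea(c)<amin*f*f: continue
        uv=(c[:,0]+.5)/f-.5
        print(uv.mean(0).round(0),"z",z,rect(ray(uv,z,K,R,t)))
E
python3 - <<'E'
from h import *
im,K,R,t=cam("wrist"); print(-R.T@t); 
print(im[190,320],im[160,320],im[60,440],im[150,320])
im2=im.copy(); im2[:,:210]=0; im2[235:]=0
blobs(im2,K,R,t,20); blobs(im2,K,R,t,18)
it,K,R,t=cam("top"); blobs(it,K,R,t,24,m=lambda b:(b.min(2)>130).astype(np.uint8),amin=100)
E
```

```text
[547.44693746  96.24115706 348.34927849]
[ 90 124 185] [ 83 112 159] [ 56  90 149] [ 79 109 160]
[434. 198.] z 20 [627.7 229.9  80.1  52.  -20. ]
[318. 187.] z 20 [613.7  91.3 108.5  65.    0. ]
[440.  59.] z 20 [470.5 224.   67.6  43.5 -14.3]
[579.  22.] z 20 [434.7 367.   45.3  37.6  -6.7]
[434. 198.] z 18 [628.2 230.7  80.6  52.3 -20. ]
[318. 187.] z 18 [614.1  91.3 109.2  65.4   0. ]
[440.  59.] z 18 [470.  224.8  68.   43.8 -14.3]
[579.  22.] z 18 [434.  368.7  45.6  37.8  -6.7]
[364. 367.] z 24 [ 66.9 -89.8  83.7  38.3   7. ]
[448. 277.] z 24 [ 333.9 -354.9   82.1   79.3  -23.1]
[227. 200.] z 24 [575.3 356.1  59.2  58.2  17.8]
[351. 165.] z 24 [700.6 -47.5  72.2  23.  -89.2]
[117. 148.] z 24 [748.2 730.2  58.   58.    0.8]
```

```bash
python3 -m pendant '[[[0.002,-0.0035,-0.042],0,0.093],[[0.002,-0.0035,-0.084],0,0.093],[[0.002,-0.0035,-0.125],0,0.093],[[0.002,-0.0035,-0.155],0,0.093],[[0.002,-0.0035,-0.1675],0,0.093],[[0.002,-0.0035,-0.1675],0,0.093],[[0.002,-0.0035,-0.1675],0,0.093]]'
python3 -m pendant '[[[0,0,0],0,0.06],[[0,0,0],0,0.05],[[0,0,0],0,0.05],[[0,0,0],0,0.05],[[0,0,0],0,0.05],[[0,0,0],0,0.05],[[0,0,0],0,0.05],[[0,0,0],0,0.05]]'
python3 - <<'E'
from h import *
im,K,R,t=cam("wrist"); cv2.imwrite("pics/w2.png",im)
E
```

```text
t: 2.7
position: [615.1, 92.0, 15.5]
tcp_rot: [0.707, 0.003, 0.707, -0.003]
ft_force: [0.5, 0.3, 0.9]
width: 93.1
t: 3.37
position: [615.9, 91.4, 15.9]
tcp_rot: [0.708, 0.003, 0.706, -0.003]
ft_force: [-1.2, 0.2, 6.1]
width: 65.2
```

View pics/w2.png

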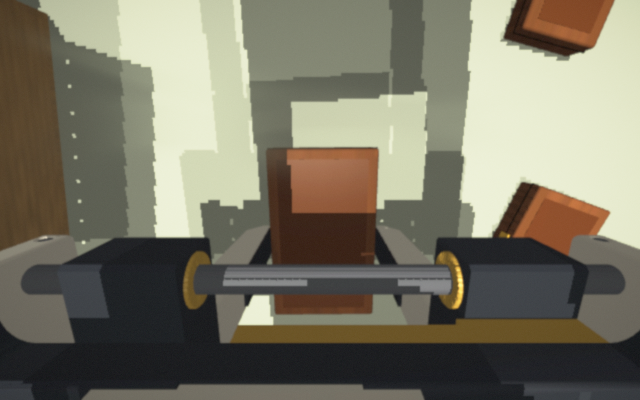

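```bash
python3 - <<'E'
from h import *
im,K,R,t=cam("wrist"); s,A=toolaxes()
P=ray([(322,148),(322,312.5)],20,K,R,t);P2=ray([(322,148),(322,312.5)],18,K,R,t); print(P,P2,s["position"])
E
python3 -m pendant '[[[0,0,0.01],0,0.05],[[0,0,0.03],0,0.05],[[0,0,0.06],0,0.05],[[0,0,0.09],0,0.05],[[0,0,0.12],0,0.05],[[0,0,0.15],0,0.05],[[0,0,0.18],0,0.05],[[0,0,0.2],0,0.05],[[0,0,0.2],0,0.05]]'
python3 - <<'E'
from h import *
im,K,R,t=cam("wrist"); cv2.imwrite("pics/w3.png",im)
E
```

```text
[[559.01259687  91.41837581  20.        ]
 [667.62907175  90.3379949   20.        ]] [[559.11488599  91.41355034  18.        ]
 [669.07179784  90.31983644  18.        ]] [615.94366267  91.42694389  15.93786163]
t: 4.22
position: [617.7, 91.5, 221.6]
tcp_rot: [0.71, 0.003, 0.704, -0.003]
ft_force: [0.1, -0.2, -0.0]
width: 65.2
```

View pics/w3.png

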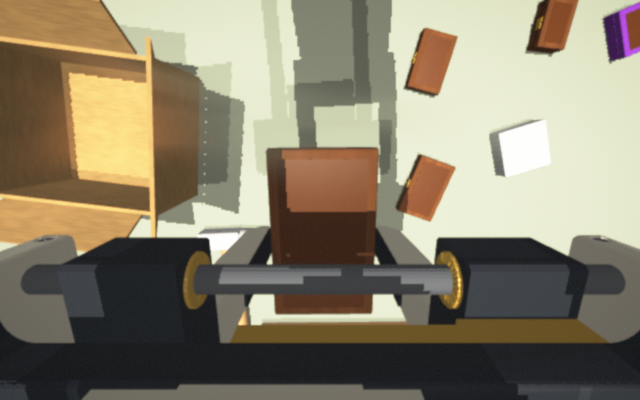

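```bash
python3 -m pendant '[[[-0.01,-0.038,0],-1,0.05],[[-0.02,-0.076,0],-2,0.05],[[-0.03,-0.114,0],-4,0.05],[[-0.04,-0.152,0],-5,0.05],[[-0.05,-0.19,0],-6,0.05],[[-0.06,-0.228,0],-7,0.05],[[-0.07,-0.256,0],-7,0.05],[[-0.07,-0.256,0],-7,0.05],[[-0.07,-0.256,0],-7,0.05]]'
python3 - <<'E'
from h import *
im,K,R,t=cam("wrist"); cv2.imwrite("pics/w4.png",im)
s,A=toolaxes(); print(s["position"],A[:,1])
im,K,R,t=cam("top"); cv2.imwrite("pics/t4.png",cv2.resize(im[130:280,300:500],None,fx=4,fy=4))
E
```

```text
t: 5.02
position: [543.4, -165.7, 212.4]
tcp_rot: [0.704, 0.048, 0.707, -0.047]
ft_force: [0.0, 0.6, -0.6]
width: 65.6
[ 544.03694937 -164.48079071  212.79602318] [0.13223879 0.99121713 0.00122296]
```

View pics/w4.png

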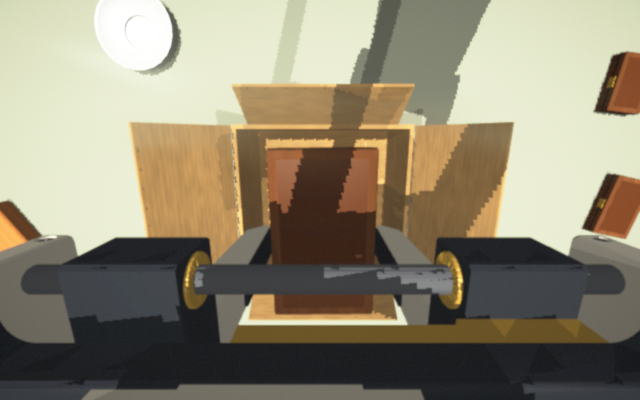

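View pics/t4.png

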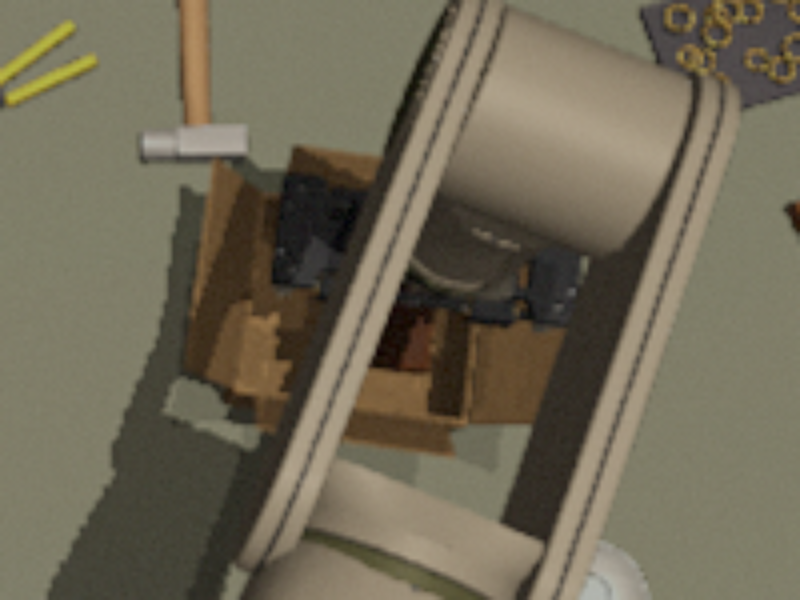

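The near rim corners are at about (233,126) and (414,126), with the case held at columns 268–378. From this I'll work out the carton position.

```bash
python3 - <<'E'
from h import *
im,K,R,t=cam("wrist"); s,A=toolaxes()
cv2.imwrite("pics/w4c.png",cv2.resize(im[70:250,120:520],None,fx=2,fy=2,interpolation=cv2.INTER_CUBIC))
P=ray([(233,126),(414,126)],101,K,R,t); print(P.round(1)); d=P[1]-P[0]; print(np.hypot(d[0],d[1]),np.degrees(np.arctan2(-d[0],d[1])))
m=P.mean(0); yaw=np.arctan2(-d[0],d[1]); print("centre",m[:2]+79*np.array([np.cos(yaw),np.sin(yaw)]))
E
```

```text
[[ 461.2 -240.7  101. ]
 [ 484.3  -65.9  101. ]]
176.30452091524566 -7.539708786811975
centre [ 551.09607506 -163.68230722]
```

View pics/w4c.png

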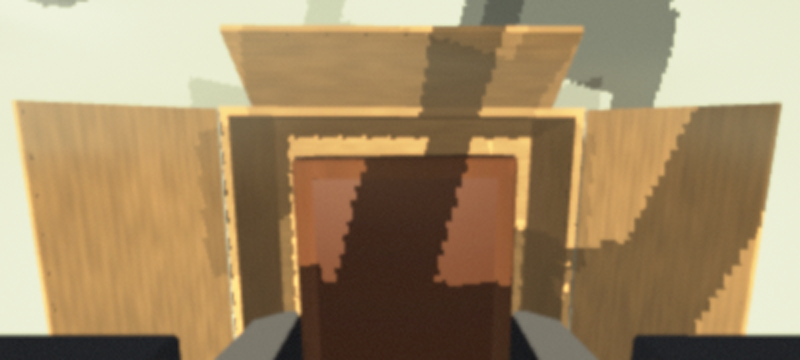

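```bash
python3 -m pendant '[[[0.006,0,-0.03],0,0.05],[[0.006,0,-0.07],0,0.05],[[0.006,0,-0.11],0,0.05],[[0.006,0,-0.14],0,0.05],[[0.006,0,-0.16],0,0.05],[[0.006,0,-0.17],0,0.05],[[0.006,0,-0.176],0,0.05],[[0.006,0,-0.176],0,0.05]]'
```

```text
t: 5.83
position: [550.9, -163.6, 37.9]
tcp_rot: [0.705, 0.046, 0.706, -0.046]
ft_force: [1.2, 0.1, -1.2]
width: 65.2
```

```bash
python3 -m pendant '[[[0,0,-0.004],0,0.05],[[0,0,-0.008],0,0.05],[[0,0,-0.008],0,0.05],[[0,0,-0.008],0,0.05]]'
```

```text
t: 6.17
position: [551.5, -164.8, 31.4]
tcp_rot: [0.706, 0.046, 0.705, -0.046]
ft_force: [-0.3, 0.3, -1.4]
width: 65.2
```

```bash
python3 -m pendant '[[[0,0,-0.003],0,0.05],[[0,0,-0.005],0,0.05],[[0,0,-0.005],0,0.05],[[0,0,-0.005],0,0.05],[[0,0,-0.005],0,0.05]]'
```

```text
t: 6.58
position: [551.0, -164.7, 25.7]
tcp_rot: [0.706, 0.046, 0.706, -0.046]
ft_force: [1.3, 0.4, -0.4]
width: 65.3
```

```bash
python3 -m pendant '[[[0,0,0],0,0.085],[[0,0,0],0,0.085],[[0,0,0],0,0.085],[[0,0,0],0,0.085],[[0,0,0.05],0,0.085],[[0,0,0.09],0,0.085],[[0,0,0.13],0,0.085],[[0,0,0.17],0,0.085],[[0,0,0.2],0,0.085],[[0,0,0.2],0,0.085],[[0,0,0.2],0,0.085]]'
python3 - <<'E'
from h import *
im,K,R,t=cam("wrist"); cv2.imwrite("pics/w5.png",im)
E
```

```text
t: 7.5
position: [552.8, -165.3, 229.1]
tcp_rot: [0.708, 0.046, 0.703, -0.047]
ft_force: [0.3, 0.2, -0.2]
width: 84.8
```

View pics/w5.png

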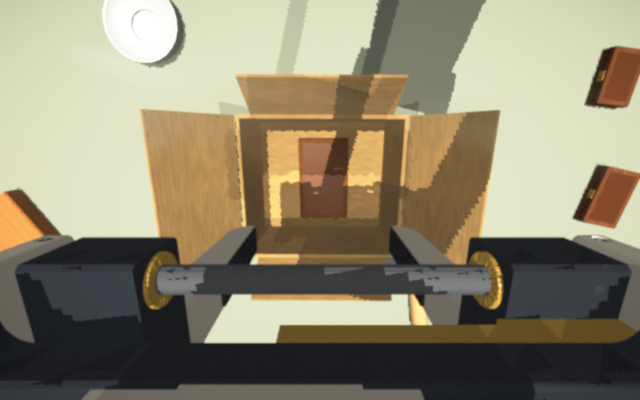

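```bash
python3 - <<'E'
from h import *
im,K,R,t=cam("wrist"); s,A=toolaxes(); print(s["position"]); np.savez("w5.npz",im=im,K=K,R=R,t=t)
cv2.imwrite("pics/w5c.png",cv2.resize(im[110:240,240:410],None,fx=4.6,fy=4.6,interpolation=cv2.INTER_CUBIC))
E
```

```text
[ 550.59201389 -164.43511021  224.58526553]
```

View pics/w5c.png

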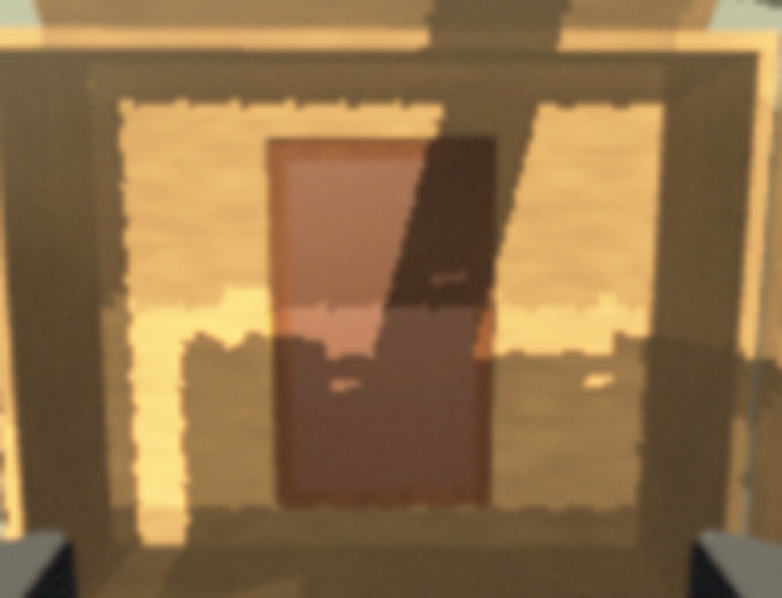

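```bash
python3 - <<'E'
from h import *
d=np.load("w5.npz"); a=(d["K"],d["R"],d["t"])
uv=(np.array([(268,139),(495,138),(490,506),(278,506)])+.5)/4.6-.5+np.array([240,110])
P=ray(uv,23,*a); print(P.round(1),P.mean(0).round(1),rect(P))
uv=(np.array([(2,34),(778,34)])+.5)/4.6-.5+np.array([240,110])
P=ray(uv,101,*a); print(P.round(1))
E
```

```text
[[ 490.9 -189.6   23. ]
 [ 499.1 -125.7   23. ]
 [ 607.7 -139.2   23. ]
 [ 599.2 -203.3   23. ]] [ 549.2 -164.4   23. ] [ 549.3 -164.4  109.6   64.6   -7.2]
[[ 460.1 -237.2  101. ]
 [ 482.5  -68.   101. ]]
```

```bash
python3 -m pendant '[[[0.0077,0.04,0],-1.3,0.093],[[0.015,0.08,0],-2.5,0.093],[[0.023,0.12,0],-4,0.093],[[0.031,0.16,0],-5,0.093],[[0.039,0.2,0],-6,0.093],[[0.047,0.24,-0.01],-8,0.093],[[0.054,0.28,-0.03],-9,0.093],[[0.062,0.32,-0.05],-11,0.093],[[0.07,0.36,-0.07],-12.5,0.093],[[0.0775,0.396,-0.08],-12.5,0.093],[[0.0775,0.396,-0.08],-12.5,0.093],[[0.0775,0.396,-0.08],-12.5,0.093]]'
python3 - <<'E'
from h import *
s,A=toolaxes(); print(s["position"],A[:,1])
im,K,R,t=cam("wrist"); cv2.imwrite("pics/w6.png",im)
blobs(im,K,R,t,18)
E
```

```text
t: 8.6
position: [625.6, 233.6, 140.3]
tcp_rot: [0.694, 0.121, 0.699, -0.123]
ft_force: [-0.5, -0.6, 0.8]
width: 93.1
[625.61114944 233.62525889 140.34159746] [ 0.33865533  0.94090158 -0.00409734]
[323. 217.] z 18 [648.1 225.8  47.7  39.1  70.2]
[324. 176.] z 18 [605.2 241.6  48.8  30.4  70.2]
```

View pics/w6.png

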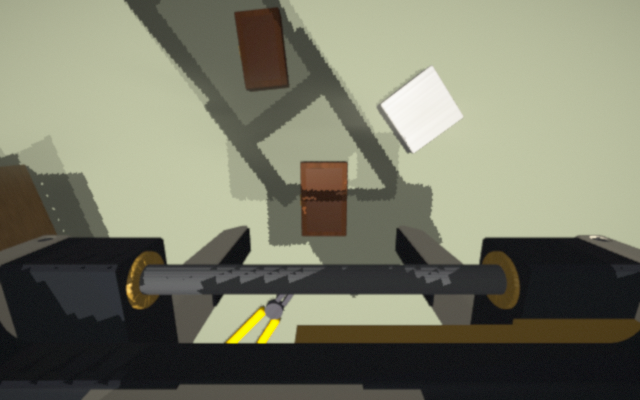

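```bash
python3 - <<'E'
from h import *
im,K,R,t=cam("wrist");s,A=toolaxes()
P=ray([(301,161.5),(348,161.5),(347.5,236),(301.5,236)],18,K,R,t); print(rect(P),s["position"])
c=P.mean(0); print("delta",c-s["position"])
E
```

```text
[631.  231.9  82.7  51.4 -19.8] [627.4074836  230.69838071 143.61007884]
delta [   3.55606633    1.22537529 -125.61007884]
```

```bash
python3 -m pendant '[[[0.0035,0.001,-0.04],0,0.093],[[0.0035,0.001,-0.08],0,0.093],[[0.0035,0.001,-0.115],0,0.093],[[0.0035,0.001,-0.13],0,0.093],[[0.0035,0.001,-0.136],0,0.093],[[0.0035,0.001,-0.136],0,0.093],[[0.0035,0.001,-0.136],0,0.093],[[0.0035,0.001,-0.136],0,0.093]]'
python3 -m pendant '[[[0,0,0],0,0.05],[[0,0,0],0,0.035],[[0,0,0],0,0.035],[[0,0,0],0,0.035],[[0,0,0],0,0.035],[[0,0,0],0,0.035],[[0,0,0],0,0.035],[[0,0,0],0,0.035],[[0,0,0],0,0.035]]'
python3 - <<'E'
from h import *
im,K,R,t=cam("wrist"); cv2.imwrite("pics/w7.png",im)
s,A=toolaxes(); np.savez("w7.npz",im=im,K=K,R=R,t=t,A=A,p=s["position"])
E
```

```text
t: 9.37
position: [634.5, 232.7, 13.2]
tcp_rot: [0.698, 0.124, 0.695, -0.122]
ft_force: [-0.2, -0.0, 1.0]
width: 93.1
t: 10.12
position: [631.9, 232.4, 9.6]
tcp_rot: [0.696, 0.123, 0.696, -0.123]
ft_force: [-0.7, 0.1, 0.0]
width: 49.5
```

View pics/w7.png

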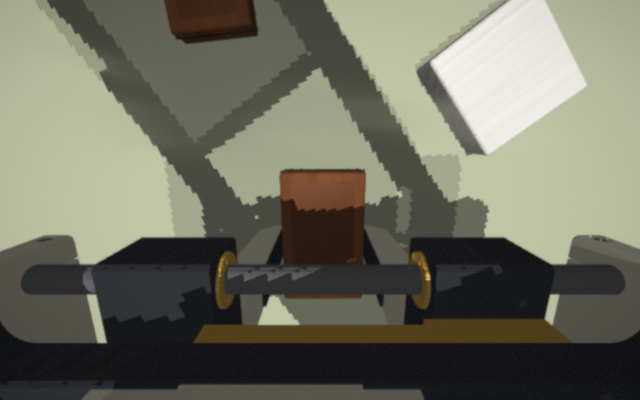

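```bash
cat >> h.py <<'E'
def holdoff(r0,r1,top,col=322,f="w7.npz"):
    d=np.load(f); P=ray([(col,r0),(col,r1)],top,d["K"],d["R"],d["t"]); q=(P-d["p"])@d["A"]
    print("tool z of ends",q[:,2].round(1),"offset",q[:,2].mean().round(1),"len",abs(np.diff(q[:,2])).round(1),"p",d["p"].round(1),"jaw yaw",np.degrees(np.arctan2(-d["A"][0,1],d["A"][1,1])).round(1))
E
python3 -c "
from h import *
holdoff(169.5,297.5,18)"
python3 -m pendant '[[[0,0,0.02],0,0.035],[[0,0,0.06],0,0.035],[[0,0,0.1],0,0.035],[[0,0,0.14],0,0.035],[[0,0,0.18],0,0.035],[[0,0,0.2],0,0.035],[[0,0,0.21],0,0.035],[[0,0,0.21],0,0.035]]'
```

```text
tool z of ends [-45.   37.5] offset -3.7 len [82.5] p [631.9 232.4   9.5] jaw yaw -20.0
t: 10.83
position: [633.5, 232.8, 222.9]
tcp_rot: [0.698, 0.124, 0.695, -0.122]
ft_force: [0.7, 0.0, -0.6]
width: 49.6
```

```bash
python3 -m pendant '[[[-0.008,-0.04,0],1.3,0.035],[[-0.016,-0.08,0],2.5,0.035],[[-0.024,-0.12,0],4,0.035],[[-0.032,-0.16,0],5,0.035],[[-0.04,-0.2,0],6,0.035],[[-0.048,-0.24,0],8,0.035],[[-0.056,-0.28,0],9,0.035],[[-0.064,-0.32,0],11,0.035],[[-0.072,-0.36,0],12.8,0.035],[[-0.0795,-0.3975,0],12.8,0.035],[[-0.0795,-0.3975,0],12.8,0.035],[[-0.0795,-0.3975,0],12.8,0.035]]'
python3 -m pendant '[[[0,0,-0.02],0,0.035],[[0,0,-0.06],0,0.035],[[0,0,-0.1],0,0.035],[[0,0,-0.13],0,0.035],[[0,0,-0.15],0,0.035],[[0,0,-0.16],0,0.035],[[0,0,-0.165],0,0.035],[[0,0,-0.165],0,0.035],[[0,0,-0.165],0,0.035]]'
python3 - <<'E'
from h import *
for i in range(2):
    s,A=toolaxes(); print(s["position"],np.degrees(np.arctan2(-A[0,1],A[1,1])))
    im,K,R,t=cam("wrist")
cv2.imwrite("pics/w8.png",im)
E
```

```text
t: 11.83
position: [550.6, -166.7, 216.3]
tcp_rot: [0.704, 0.046, 0.707, -0.045]
ft_force: [-0.2, 0.7, -1.0]
width: 49.8
t: 12.58
position: [553.4, -164.9, 55.6]
tcp_rot: [0.706, 0.044, 0.705, -0.044]
ft_force: [-0.6, -0.2, 0.0]
width: 49.6
[ 553.37195351 -164.88914883   55.62994198] -7.175197042796803
[ 553.8765496  -165.26914344   56.36631934] -7.187048311845502
```

View pics/w8.png

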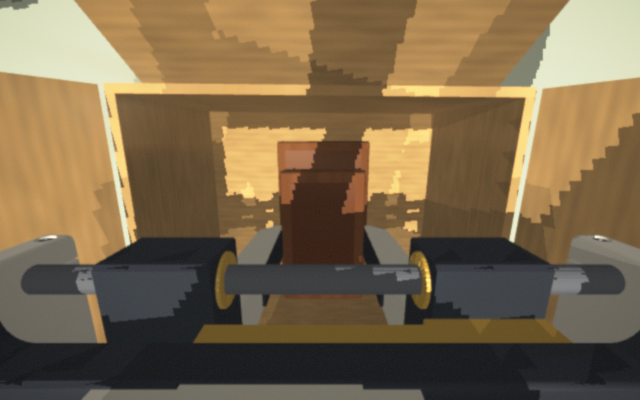

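```bash
python3 - <<'E'
from h import *
im,K,R,t=cam("wrist");s,A=toolaxes()
P=ray([(323,142)],23,K,R,t); q=(P-s["position"])@A; print("A near end in tool z",q, "expected for centred:",-3.7-55)
E
python3 -m pendant '[[[0,0,-0.008],0,0.035],[[0,0,-0.015],0,0.035],[[0,0,-0.019],0,0.035],[[0,0,-0.021],0,0.035],[[0,0,-0.022],0,0.035],[[0,0,-0.022],0,0.035],[[0,0,-0.022],0,0.035]]'
```

```text
A near end in tool z [[ 33.45024336   0.26421151 -59.18000713]] expected for centred: -58.7
t: 13.32
position: [552.3, -165.1, 32.5]
tcp_rot: [0.706, 0.045, 0.706, -0.044]
ft_force: [-1.3, 0.6, 1.5]
width: 49.4
```

Alignment agrees to within 0.5 mm. I'll ease down another 1 mm, release and retreat.

```bash
python3 -m pendant '[[[0,0,-0.001],0,0.035],[[0,0,-0.001],0,0.035],[[0,0,-0.001],0,0.07],[[0,0,-0.001],0,0.07],[[0,0,-0.001],0,0.07],[[0,0,-0.001],0,0.07],[[0,0,0.04],0,0.07],[[0,0,0.08],0,0.07],[[0,0,0.12],0,0.07],[[0,0,0.16],0,0.07],[[0,0,0.19],0,0.07],[[0,0,0.19],0,0.07]]'
python3 -m pendant '[[[0,0,0],0,0.07],[[0,0,0],0,0.07]]'
python3 - <<'E'
from h import *
im,K,R,t=cam("wrist"); s,A=toolaxes(); print(s["position"])
np.savez("w9.npz",im=im,K=K,R=R,t=t)
cv2.imwrite("pics/w9c.png",cv2.resize(im[110:240,240:410],None,fx=4.6,fy=4.6,interpolation=cv2.INTER_CUBIC))
E
```

```text
t: 14.32
position: [556.1, -166.6, 231.5]
tcp_rot: [0.71, 0.043, 0.701, -0.046]
ft_force: [0.4, -0.0, 0.4]
width: 69.9
t: 14.48
position: [552.3, -165.0, 221.8]
tcp_rot: [0.705, 0.045, 0.706, -0.044]
ft_force: [-0.8, 0.5, -1.4]
width: 69.8
[ 551.71945898 -164.84889902  220.80395622]
```

View pics/w9c.png

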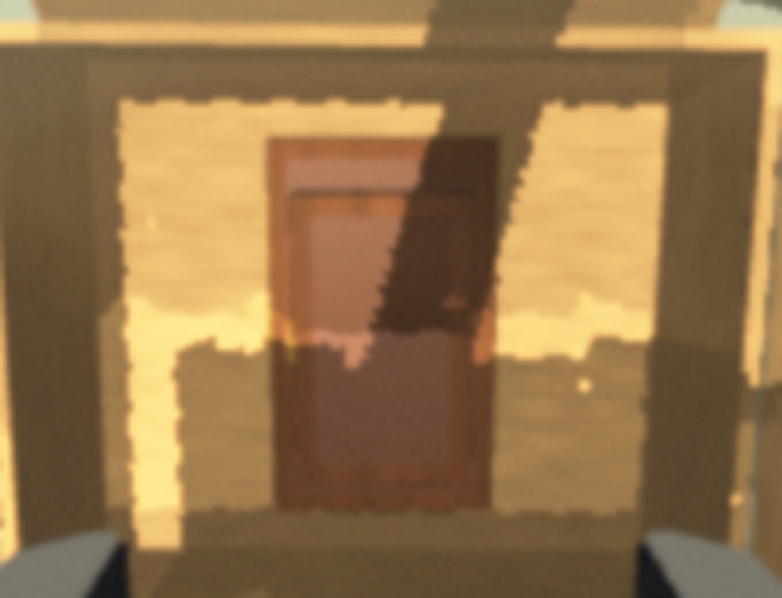

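```bash
cat >> h.py <<'E'
def crn(f,pts,z,s=4.6,o=(240,110)):
    d=np.load(f); uv=(np.array(pts)+.5)/s-.5+np.array(o); P=ray(uv,z,d["K"],d["R"],d["t"]); print(P.mean(0).round(1),rect(P)); return P
E
python3 -c "
from h import *
crn('w9.npz',[(268,138),(497,138),(491,508),(277,508)],23)
crn('w9.npz',[(290,193),(475,193),(471,488),(293,488)],41)"
```

```text
[ 549.1 -164.3   23. ] [ 549.1 -164.3  109.    64.4   -7. ]
[ 550.2 -164.8   41. ] [ 550.2 -164.8   82.9   50.7   -7.2]
```

Case C is centred on A to about 1 mm. Next is D.

```bash
python3 -m pendant '[[[-0.008,0.04,0],-1,0.08],[[-0.016,0.08,0],-2,0.08],[[-0.024,0.12,0],-3,0.08],[[-0.032,0.16,0],-4,0.08],[[-0.04,0.2,0],-5,0.08],[[-0.048,0.24,-0.01],-6,0.08],[[-0.056,0.28,-0.03],-7,0.08],[[-0.064,0.32,-0.05],-7,0.08],[[-0.072,0.36,-0.07],-7,0.08],[[-0.081,0.391,-0.08],-7,0.08],[[-0.081,0.391,-0.08],-7,0.08],[[-0.081,0.391,-0.08],-7,0.08]]'
python3 -m pendant '[[[0,0,0],0,0.08],[[0,0,0],0,0.08]]'
python3 - <<'E'
from h import *
s,A=toolaxes(); print(s["position"],A[:,1])
im,K,R,t=cam("wrist"); cv2.imwrite("pics/w10.png",im); np.savez("w10.npz",im=im,K=K,R=R,t=t,p=s["position"],A=A)
blobs(im,K,R,t,18)
E
```

```text
t: 15.53
position: [468.4, 227.1, 139.1]
tcp_rot: [0.7, 0.085, 0.704, -0.087]
ft_force: [0.2, -0.7, -0.3]
width: 80.3
t: 15.7
position: [471.8, 224.7, 142.5]
tcp_rot: [0.702, 0.088, 0.702, -0.088]
ft_force: [-0.4, -0.5, -0.4]
width: 79.8
[471.84027714 224.73283654 142.47095686] [ 2.46337560e-01  9.69183860e-01 -6.72396132e-04]
[324. 210.] z 18 [487.  222.2  39.4  29.1  74.3]
[324. 176.] z 18 [452.6 231.1  40.7  32.4  75.7]
[452. 121.] z 18 [429.8 370.7  53.4  33.3  -7.1]
[549. 104.] z 18 [436.8 467.1  41.1  21.1  22.2]
[474.   6.] z 18 [335.1 402.9  32.2  16.3  75.7]
```

View pics/w10.png

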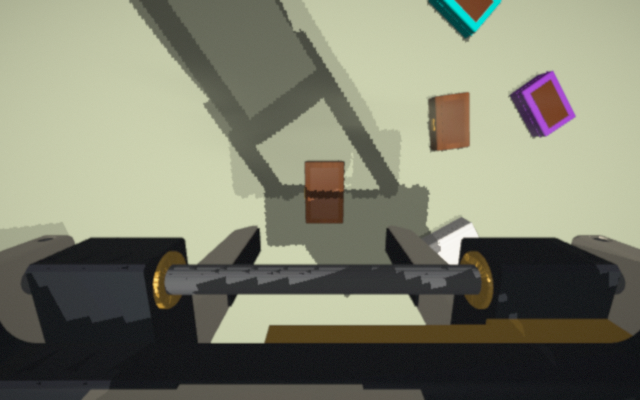

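D spans (305,161) to (344,223). E is the plain case at (452,121), with no coloured rim. Turquoise is at (465,10) and purple at (545,104).

```bash
python3 -c "
from h import *
P=crn('w10.npz',[(305,161.5),(344.5,161.5),(344,223),(305.5,223)],18,1,(0,0))
d=np.load('w10.npz');print(P.mean(0)-d['p'])"
```

```text
[469.6 227.5  18. ] [469.6 227.6  67.6  42.6 -14.3]
[  -2.21868592    2.79409265 -124.47095686]
```

```bash
python3 -m pendant '[[[-0.003,0.0025,-0.04],0,0.08],[[-0.003,0.0025,-0.08],0,0.08],[[-0.003,0.0025,-0.115],0,0.08],[[-0.003,0.0025,-0.13],0,0.08],[[-0.003,0.0025,-0.136],0,0.08],[[-0.003,0.0025,-0.136],0,0.08],[[-0.003,0.0025,-0.136],0,0.08],[[-0.003,0.0025,-0.136],0,0.08]]'
python3 -m pendant '[[[0,0,0],0,0.05],[[0,0,0],0,0.03],[[0,0,0],0,0.03],[[0,0,0],0,0.03],[[0,0,0],0,0.03],[[0,0,0],0,0.03],[[0,0,0],0,0.03],[[0,0,0],0,0.03],[[0,0,0],0,0.03]]'
python3 - <<'E'
from h import *
im,K,R,t=cam("wrist"); cv2.imwrite("pics/w11.png",im)
s,A=toolaxes(); np.savez("w7.npz",im=im,K=K,R=R,t=t,A=A,p=s["position"])
E
```

```text
t: 16.42
position: [470.6, 228.6, 9.0]
tcp_rot: [0.703, 0.088, 0.7, -0.087]
ft_force: [-0.3, 0.1, 1.1]
width: 80.4
t: 17.17
position: [468.5, 228.4, 6.7]
tcp_rot: [0.702, 0.087, 0.702, -0.087]
ft_force: [-1.4, -0.8, 2.4]
width: 41.5
```

View pics/w11.png

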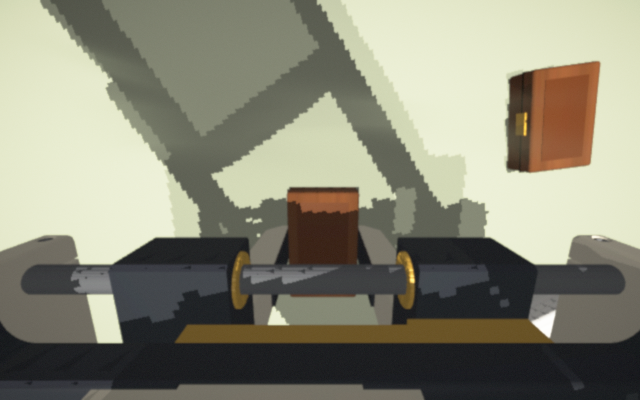

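```bash
python3 -c "
from h import *
holdoff(188,296.5,18)"
python3 -m pendant '[[[0,0,0.02],0,0.03],[[0,0,0.06],0,0.03],[[0,0,0.1],0,0.03],[[0,0,0.14],0,0.03],[[0,0,0.18],0,0.03],[[0,0,0.2],0,0.03],[[0,0,0.21],0,0.03],[[0,0,0.21],0,0.03]]'
```

```text
tool z of ends [-34.8  34.9] offset 0.1 len [69.7] p [468.5 228.4   6.7] jaw yaw -14.2
t: 17.88
position: [469.9, 228.9, 219.2]
tcp_rot: [0.703, 0.088, 0.7, -0.087]
ft_force: [-0.0, 0.1, -0.1]
width: 41.4
```

```bash
python3 -m pendant '[[[0.008,-0.04,0],1,0.03],[[0.016,-0.08,0],2,0.03],[[0.024,-0.12,0],3,0.03],[[0.032,-0.16,0],4,0.03],[[0.04,-0.2,0],5,0.03],[[0.048,-0.24,0],6,0.03],[[0.056,-0.28,0],7,0.03],[[0.064,-0.32,0],7,0.03],[[0.072,-0.36,0],7,0.03],[[0.0815,-0.393,0],7,0.03],[[0.0815,-0.393,0],7,0.03],[[0.0815,-0.393,0],7,0.03]]'
python3 -m pendant '[[[0,0,-0.02],0,0.03],[[0,0,-0.06],0,0.03],[[0,0,-0.1],0,0.03],[[0,0,-0.13],0,0.03],[[0,0,-0.14],0,0.03],[[0,0,-0.15],0,0.03],[[0,0,-0.15],0,0.03],[[0,0,-0.15],0,0.03],[[0,0,-0.15],0,0.03]]'
python3 - <<'E'
from h import *
s,A=toolaxes(); print(s["position"],np.degrees(np.arctan2(-A[0,1],A[1,1])))
im,K,R,t=cam("wrist"); cv2.imwrite("pics/w12.png",im); np.savez("w12.npz",K=K,R=R,t=t,p=s["position"],A=A)
E
```

```text
t: 18.88
position: [548.6, -166.0, 212.8]
tcp_rot: [0.704, 0.046, 0.707, -0.045]
ft_force: [0.3, 1.1, -1.0]
width: 41.5
t: 19.63
position: [551.7, -165.0, 69.0]
tcp_rot: [0.707, 0.044, 0.704, -0.045]
ft_force: [0.1, 0.3, -0.3]
width: 41.7
[ 551.70651962 -165.02016319   69.04145447] -7.191891287968588
```

View pics/w12.png

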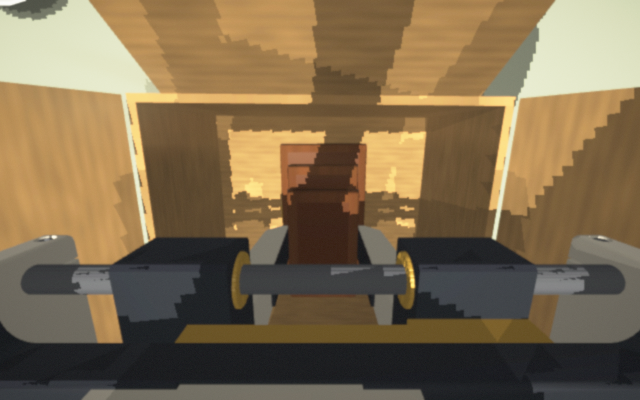

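```bash
python3 - <<'E'
from h import *
s,_=toolaxes(); print(s["position"])
d=np.load("w12.npz")
for r,z in [(144,23),(164,41)]:
    print(((ray([(323,r)],z,d["K"],d["R"],d["t"])-d["p"])@d["A"]).round(1))
im=cv2.imread("pics/w12.png"); cv2.imwrite("pics/w12c.png",cv2.resize(im[130:240,250:400],None,fx=5,fy=5,interpolation=cv2.INTER_CUBIC))
E
```

```text
[ 551.77147103 -165.14916876   69.16707522]
[[ 45.8   0.2 -57.4]]
[[ 27.9   0.2 -44.3]]
```

View pics/w12c.png

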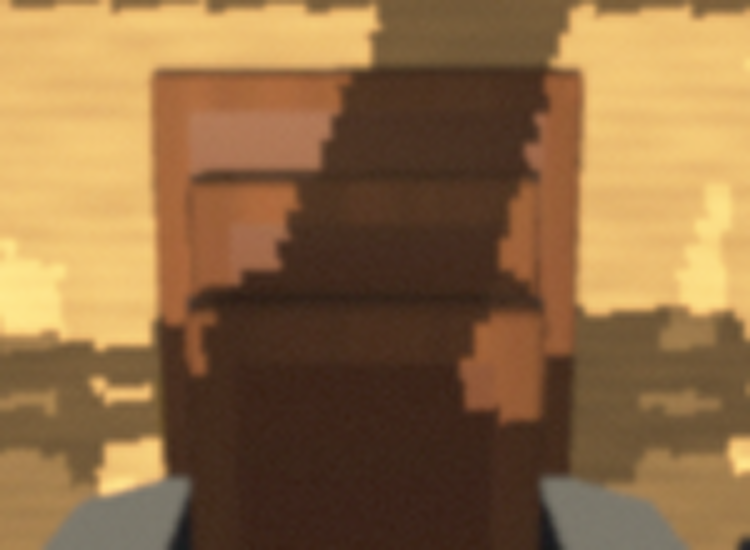

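```bash
python3 -m pendant '[[[-0.002,0,-0.008],0,0.03],[[-0.002,0,-0.015],0,0.03],[[-0.002,0,-0.019],0,0.03],[[-0.002,0,-0.021],0,0.03],[[-0.002,0,-0.021],0,0.03],[[-0.002,0,-0.021],0,0.03],[[-0.002,0,-0.021],0,0.03]]'
```

```text
t: 20.27
position: [547.8, -164.7, 47.3]
tcp_rot: [0.706, 0.044, 0.706, -0.044]
ft_force: [-10.1, 3.3, 19.1]
width: 41.8
```

```bash
python3 -m pendant '[[[0,0,0.001],0,0.03],[[0,0,0.001],0,0.03],[[0,0,0.001],0,0.06],[[0,0,0.001],0,0.06],[[0,0,0.001],0,0.06],[[0,0,0.001],0,0.06],[[0,0,0.04],0,0.06],[[0,0,0.08],0,0.06],[[0,0,0.12],0,0.06],[[0,0,0.16],0,0.06],[[0,0,0.175],0,0.06],[[0,0,0.175],0,0.06]]'
python3 -m pendant '[[[0,0,0],0,0.06],[[0,0,0],0,0.06],[[0,0,0],0,0.06]]'
python3 - <<'E'
from h import *
im,K,R,t=cam("wrist"); s,A=toolaxes(); print(s["position"])
np.savez("w13.npz",im=im,K=K,R=R,t=t)
cv2.imwrite("pics/w13c.png",cv2.resize(im[110:240,240:410],None,fx=4.6,fy=4.6,interpolation=cv2.INTER_CUBIC))
E
```

```text
t: 21.27
position: [550.9, -165.7, 227.0]
tcp_rot: [0.709, 0.043, 0.702, -0.046]
ft_force: [0.2, 0.2, 0.3]
width: 60.2
t: 21.52
position: [546.9, -164.2, 218.2]
tcp_rot: [0.704, 0.045, 0.707, -0.044]
ft_force: [0.4, 0.2, 0.2]
width: 60.0
[ 546.91579723 -164.19034343  218.22486734]
```

View pics/w13c.png

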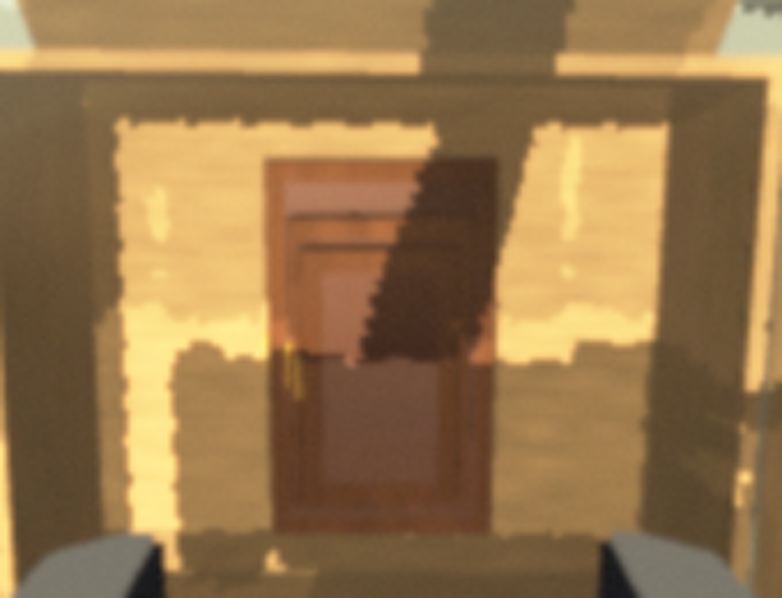

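```bash
python3 - <<'E'
from h import *
d=np.load("w13.npz"); im=d["im"][130:232,285:360]
b=cv2.resize(im,None,fx=7.5,fy=5.8,interpolation=cv2.INTER_CUBIC)
l=cv2.cvtColor(b,cv2.COLOR_BGR2LAB); l[...,0]=cv2.createCLAHE(4,(6,6)).apply(l[...,0]); cv2.imwrite("pics/w13d.png",cv2.cvtColor(l,cv2.COLOR_LAB2BGR))
E
```

```text
(no output)
```

View pics/w13d.png

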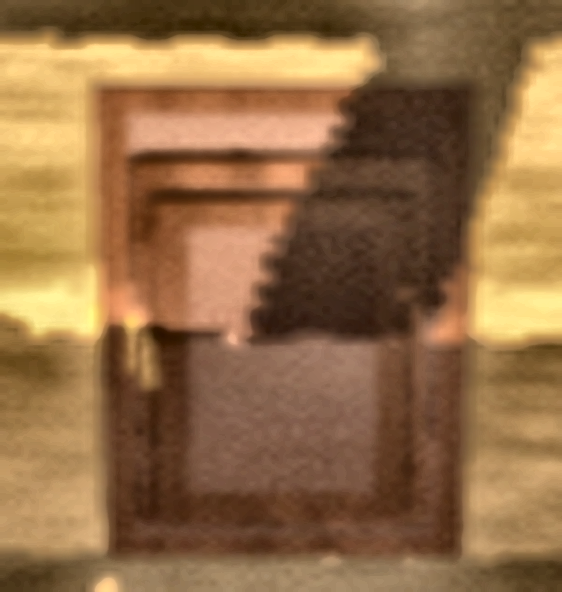

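```bash
python3 - <<'E'
from h import *
d=np.load("w13.npz")
f=lambda p:(np.array(p,float)+.5)/[7.5,5.8]-.5+np.array([285,130])
for nm,p,z in [("A",[(97,88),(470,88),(461,551),(108,551)],23),("C",[(130,162),(430,162),(430,535),(130,535)],41),("D",[(150,199),(413,199),(413,519),(150,519)],59)]:
    P=ray(f(p),z,d["K"],d["R"],d["t"]); print(nm,P.mean(0).round(1),rect(P))
E
```

```text
A [ 548.8 -164.6   23. ] [ 548.8 -164.5  107.7   64.8   -7.3]
C [ 551.3 -165.6   41. ] [ 551.3 -165.6   83.1   52.2   -7.3]
D [ 549.6 -165.1   59. ] [ 549.6 -165.1   67.8   43.2   -7.3]
```

```bash
python3 -m pendant '[[[-0.009,0.04,0],0,0.06],[[-0.017,0.08,0],0,0.06],[[-0.026,0.12,0],0,0.06],[[-0.035,0.16,0],0,0.06],[[-0.043,0.2,0],0,0.06],[[-0.052,0.24,0],0,0.06],[[-0.061,0.28,0],0,0.06],[[-0.07,0.32,0],0,0.06],[[-0.078,0.36,0],0,0.06],[[-0.087,0.4,0],0,0.06],[[-0.095,0.44,0],0,0.06],[[-0.104,0.48,0],0,0.06]]'
python3 -m pendant '[[[-0.008,0.033,-0.03],0,0.06],[[-0.013,0.055,-0.06],0,0.06],[[-0.013,0.055,-0.08],0,0.06],[[-0.013,0.055,-0.08],0,0.06],[[-0.013,0.055,-0.08],0,0.06],[[-0.013,0.055,-0.08],0,0.06]]'
python3 - <<'E'
from h import *
s,A=toolaxes(); print(s["position"],A[:,1])
im,K,R,t=cam("wrist"); cv2.imwrite("pics/w14.png",im); np.savez("w10.npz",im=im,K=K,R=R,t=t,p=s["position"],A=A)
blobs(im,K,R,t,20)
E
```

```text
t: 22.57
position: [442.6, 316.9, 219.2]
tcp_rot: [0.705, 0.044, 0.706, -0.045]
ft_force: [1.4, -0.4, -0.5]
width: 60.1
t: 23.07
position: [431.6, 370.0, 141.5]
tcp_rot: [0.706, 0.045, 0.706, -0.045]
ft_force: [-0.3, -0.3, 1.1]
width: 60.1
[431.57047077 369.95632436 141.45208713] [1.26142434e-01 9.92012140e-01 3.27008061e-05]
[324. 208.] z 20 [444.  368.6  31.5  22.8  82.3]
[412. 189.] z 20 [436.4 465.3  40.3  20.9  22.8]
[323. 181.] z 20 [415.9 371.9  33.2  26.7  82.7]
[338.  84.] z 20 [322.7 399.4  39.7  20.1  36.4]
```

View pics/w14.png

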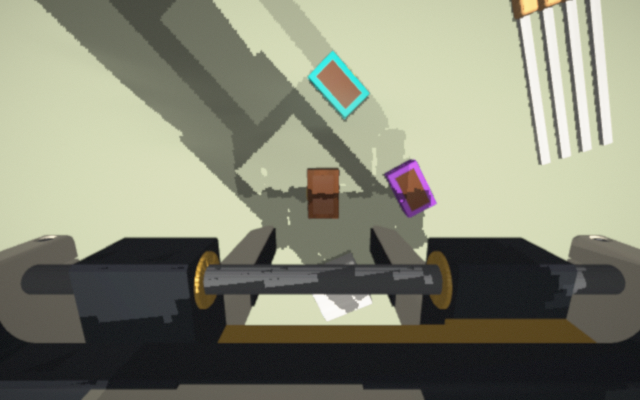

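The plain case E spans (307,168) to (339,218). Purple is at (411,188) and turquoise at (339,85).

```bash
python3 -c "
from h import *
P=crn('w10.npz',[(307,168.5),(339.5,168.5),(339,218),(307.5,218)],20,1,(0,0))
d=np.load('w10.npz');print(P.mean(0)-d['p'])"
```

```text
[429.  370.8  20. ] [429.  370.9  54.   34.3  -7.3]
[  -2.56404544    0.88917779 -121.45208713]
```

```bash
python3 -m pendant '[[[-0.003,0.001,-0.04],0,0.06],[[-0.003,0.001,-0.08],0,0.06],[[-0.003,0.001,-0.115],0,0.06],[[-0.003,0.001,-0.13],0,0.06],[[-0.003,0.001,-0.134],0,0.06],[[-0.003,0.001,-0.134],0,0.06],[[-0.003,0.001,-0.134],0,0.06],[[-0.003,0.001,-0.134],0,0.06]]'
python3 -m pendant '[[[0,0,0],0,0.04],[[0,0,0],0,0.022],[[0,0,0],0,0.022],[[0,0,0],0,0.022],[[0,0,0],0,0.022],[[0,0,0],0,0.022],[[0,0,0],0,0.022],[[0,0,0],0,0.022]]'
python3 - <<'E'
from h import *
im,K,R,t=cam("wrist"); cv2.imwrite("pics/w15.png",im)
s,A=toolaxes(); np.savez("w7.npz",im=im,K=K,R=R,t=t,A=A,p=s["position"])
E
```

```text
t: 23.78
position: [430.2, 372.5, 9.7]
tcp_rot: [0.707, 0.046, 0.704, -0.044]
ft_force: [-0.3, 0.0, 0.3]
width: 60.0
t: 24.45
position: [428.2, 371.5, 7.0]
tcp_rot: [0.706, 0.045, 0.706, -0.044]
ft_force: [-0.8, -1.4, 4.5]
width: 33.8
```

View pics/w15.png

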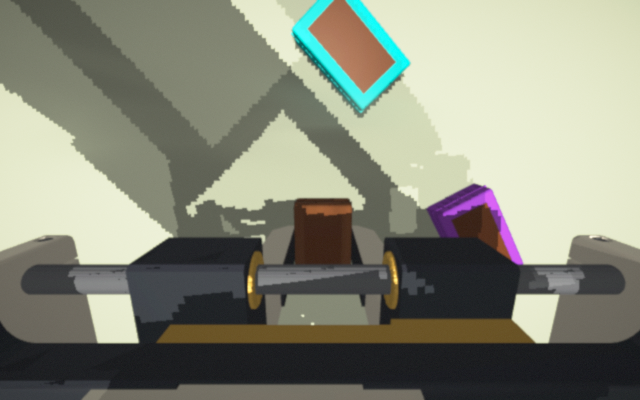

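```bash
python3 - <<'E'
from h import *
d=np.load("w7.npz"); im=d["im"][190:310,270:375]
cv2.imwrite("pics/w15c.png",cv2.resize(im,None,fx=5,fy=5,interpolation=cv2.INTER_CUBIC))
for a in [(206,),(204,)]:
  print(((ray([(322,a[0])],20,d["K"],d["R"],d["t"])-d["p"])@d["A"]).round(1),((ray([(322,199)],0,d["K"],d["R"],d["t"])-d["p"])@d["A"]).round(1))
E
python3 -m pendant '[[[0,0,0.02],0,0.022],[[0,0,0.06],0,0.022],[[0,0,0.1],0,0.022],[[0,0,0.14],0,0.022],[[0,0,0.18],0,0.022],[[0,0,0.2],0,0.022],[[0,0,0.212],0,0.022],[[0,0,0.212],0,0.022]]'
```

```text
[[-13.   -0.5 -24.6]] [[  7.   -0.5 -24. ]]
[[-13.   -0.5 -25.8]] [[  7.   -0.5 -24. ]]
t: 25.17
position: [429.2, 372.3, 221.6]
tcp_rot: [0.707, 0.046, 0.704, -0.043]
ft_force: [-0.1, 0.3, -0.5]
width: 33.6
```

View pics/w15c.png

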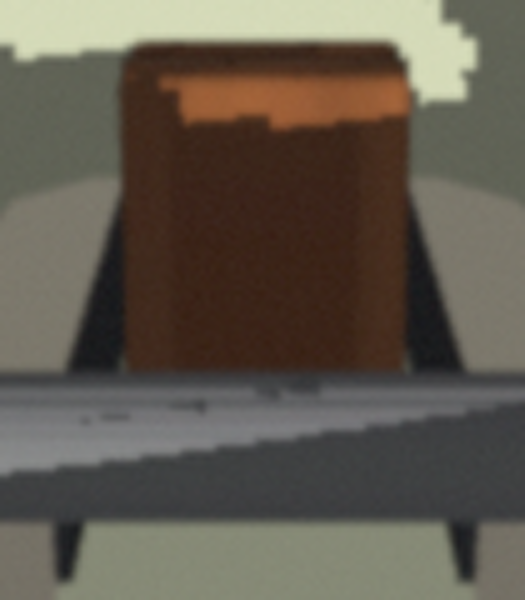

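```bash
python3 -m pendant '[[[0.009,-0.04,0],0,0.022],[[0.018,-0.08,0],0,0.022],[[0.027,-0.12,0],0,0.022],[[0.036,-0.16,0],0,0.022],[[0.045,-0.2,0],0,0.022],[[0.053,-0.24,0],0,0.022],[[0.062,-0.28,0],0,0.022],[[0.071,-0.32,0],0,0.022],[[0.08,-0.36,0],0,0.022],[[0.089,-0.4,0],0,0.022],[[0.098,-0.44,0],0,0.022],[[0.107,-0.48,0],0,0.022]]'
python3 -m pendant '[[[0.009,-0.04,0],0,0.022],[[0.0125,-0.0568,-0.02],0,0.022],[[0.0125,-0.0568,-0.06],0,0.022],[[0.0125,-0.0568,-0.1],0,0.022],[[0.0125,-0.0568,-0.125],0,0.022],[[0.0125,-0.0568,-0.135],0,0.022],[[0.0125,-0.0568,-0.135],0,0.022],[[0.0125,-0.0568,-0.135],0,0.022],[[0.0125,-0.0568,-0.135],0,0.022],[[0.0125,-0.0568,-0.135],0,0.022]]'
python3 - <<'E'
from h import *
s,A=toolaxes(); print(s["position"],np.degrees(np.arctan2(-A[0,1],A[1,1])))
im,K,R,t=cam("wrist"); cv2.imwrite("pics/w16.png",im); np.savez("w12.npz",K=K,R=R,t=t,p=s["position"],A=A)
cv2.imwrite("pics/w16c.png",cv2.resize(im[130:240,250:400],None,fx=5,fy=5,interpolation=cv2.INTER_CUBIC))
E
```

```text
t: 26.17
position: [533.7, -110.3, 215.2]
tcp_rot: [0.704, 0.045, 0.707, -0.044]
ft_force: [0.9, 0.4, 0.5]
width: 33.6
t: 27.0
position: [549.2, -165.9, 86.1]
tcp_rot: [0.707, 0.044, 0.704, -0.045]
ft_force: [-0.1, -0.1, 0.9]
width: 33.8
[ 549.2373908  -165.91869553   86.14295334] -7.188154319620721
```

View pics/w16c.png

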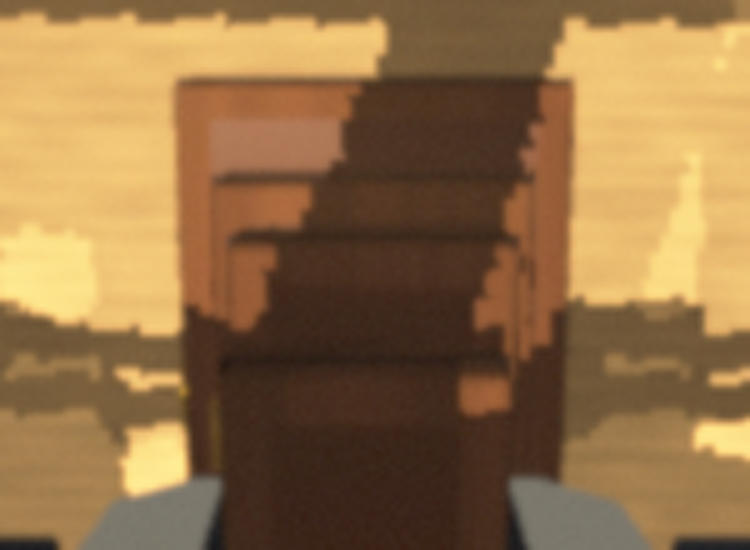

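```bash
python3 - <<'E'
from h import *
d=np.load("w12.npz"); g=lambda c,r:((c+.5)/5-.5+250,(r+.5)/5-.5+130)
for n,l,r,row,z,h in [("A",177,572,80,23,55),("C",213,531,181,41,41),("D",230,517,241,59,34)]:
    P=((ray([g(l,row),g(r,row)],z,d["K"],d["R"],d["t"])-d["p"])@d["A"]); print(n,"ctr tool y",P[:,1].mean().round(1),"w",np.ptp(P[:,1]).round(1),"ctr tool z",(P[:,2].mean()+h).round(1))
zt=d["p"][2]+13
P=((ray([g(222,367),g(513,367)],zt,d["K"],d["R"],d["t"])-d["p"])@d["A"]);print("E",P.round(1),P[:,1].mean(),P[:,2].mean()+27)
E
```

```text
A ctr tool y 1.4 w 64.4 ctr tool z -0.5
C ctr tool y 0.9 w 48.6 ctr tool z -0.1
D ctr tool y 1.1 w 40.5 ctr tool z -0.7
E [[-13.1 -16.5 -26.4]
 [-13.1  16.8 -26.4]] 0.14765720170587748 0.6025267565714714
```

```bash
python3 -m pendant '[[[-0.001,0.001,-0.008],0,0.022],[[-0.001,0.001,-0.014],0,0.022],[[-0.001,0.001,-0.017],0,0.022],[[-0.001,0.001,-0.018],0,0.022],[[-0.001,0.001,-0.018],0,0.022],[[-0.001,0.001,-0.018],0,0.022],[[-0.001,0.001,-0.018],0,0.022]]'
```

```text
t: 27.63
position: [546.1, -164.2, 65.8]
tcp_rot: [0.705, 0.045, 0.706, -0.044]
ft_force: [-2.9, 1.9, 6.3]
width: 33.8
```

```bash
python3 -m pendant '[[[0,0,0],0,0.05],[[0,0,0],0,0.05],[[0,0,0],0,0.05],[[0,0,0],0,0.05],[[0,0,0.04],0,0.05],[[0,0,0.08],0,0.05],[[0,0,0.12],0,0.05],[[0,0,0.15],0,0.05],[[0,0,0.155],0,0.05],[[0,0,0.155],0,0.05],[[0,0,0.155],0,0.05],[[0,0,0.155],0,0.05]]'
python3 - <<'E'
from h import *
im,K,R,t=cam("wrist"); s,A=toolaxes(); print(s["position"])
np.savez("w17.npz",im=im,K=K,R=R,t=t,p=s["position"],A=A)
b=cv2.resize(im[130:235,280:365],None,fx=7,fy=5.6,interpolation=cv2.INTER_CUBIC)
l=cv2.cvtColor(b,cv2.COLOR_BGR2LAB); l[...,0]=cv2.createCLAHE(4,(6,6)).apply(l[...,0]); cv2.imwrite("pics/w17d.png",cv2.cvtColor(l,cv2.COLOR_LAB2BGR))
E
```

```text
t: 28.63
position: [545.5, -164.0, 218.3]
tcp_rot: [0.705, 0.045, 0.707, -0.044]
ft_force: [-0.3, 0.5, -0.0]
width: 49.5
[ 545.35861892 -163.97727822  218.05695314]
```

View pics/w17d.png

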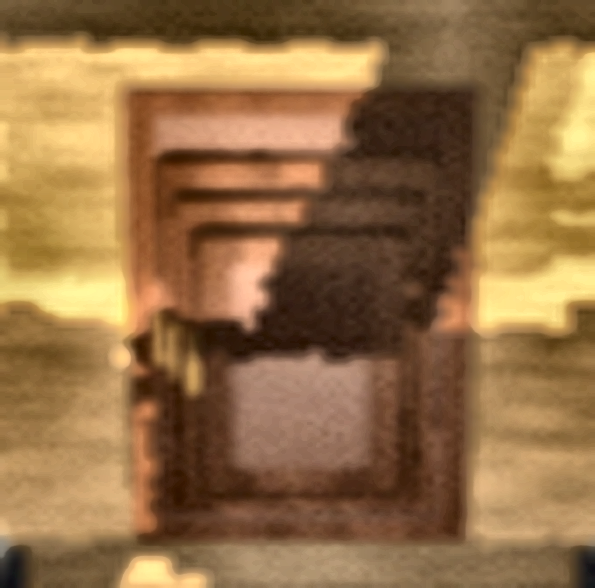

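The pile is nested evenly. Next I'll close the near end flap with closed fingers.

```bash
python3 -m pendant '[[[-0.04,0.005,0],0,0],[[-0.08,0.01,0],0,0],[[-0.12,0.016,0],0,0],[[-0.135,0.018,-0.03],0,0],[[-0.135,0.018,-0.065],0,0],[[-0.135,0.018,-0.09],0,0],[[-0.135,0.018,-0.093],0,0],[[-0.135,0.018,-0.093],0,0],[[-0.135,0.018,-0.093],0,0]]'
python3 - <<'E'
from h import *
im,K,R,t=cam("wrist"); cv2.imwrite("pics/w18.png",im)
im,K,R,t=cam("scene"); cv2.imwrite("pics/s18.png",cv2.resize(im[80:280,180:420],None,fx=3,fy=3))
E
```

```text
t: 29.43
position: [411.6, -146.4, 128.1]
tcp_rot: [0.705, 0.045, 0.706, -0.044]
ft_force: [0.1, 0.7, 1.0]
width: 0.5
```

View pics/w18.png

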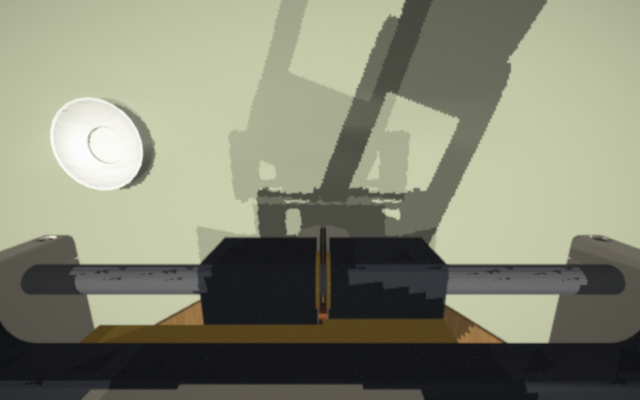

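View pics/s18.png

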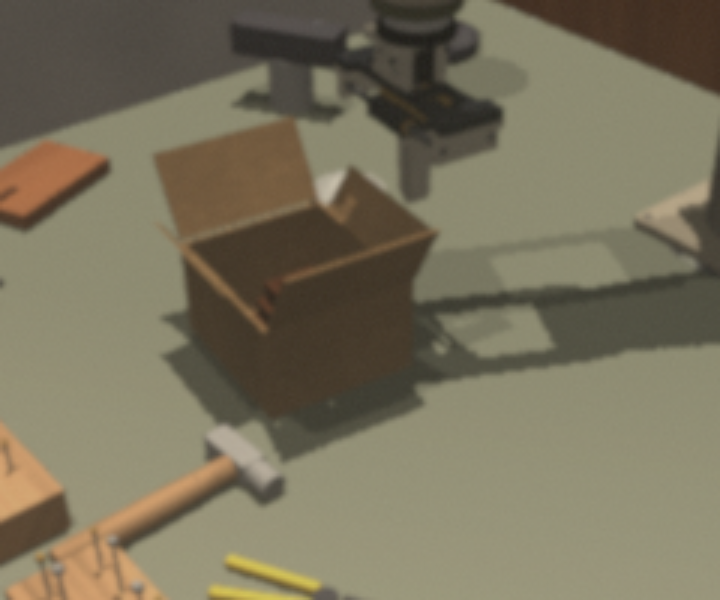

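```bash
python3 -m pendant '[[[0.02,-0.0026,0],0,0],[[0.04,-0.0052,0],0,0],[[0.055,-0.007,0],0,0],[[0.07,-0.009,0],0,0],[[0.085,-0.011,0],0,0],[[0.093,-0.012,0],0,0],[[0.098,-0.0125,0],0,0],[[0.098,-0.0125,0],0,0]]'
python3 -m pendant '[[[0,0,-0.006],0,0],[[0,0,-0.012],0,0],[[0,0,-0.018],0,0],[[0,0,-0.02],0,0],[[0,0,-0.022],0,0],[[0,0,-0.022],0,0]]'
```

```text
t: 30.2
position: [510.9, -159.2, 128.7]
tcp_rot: [0.706, 0.044, 0.705, -0.045]
ft_force: [1.5, -0.6, 1.7]
width: 0.9
t: 30.7
position: [508.6, -158.7, 104.7]
tcp_rot: [0.705, 0.045, 0.706, -0.044]
ft_force: [0.2, -0.4, 0.5]
width: 0.5
```

```bash
python3 -m pendant '[[[0,0,-0.0015],0,0],[[0,0,-0.0025],0,0],[[0,0,-0.0025],0,0]]'
python3 -m pendant '[[[0,0,0.02],0,0],[[0,0,0.05],0,0],[[0,0,0.08],0,0],[[0.03,-0.004,0.085],0,0],[[0.07,-0.009,0.085],0,0],[[0.11,-0.014,0.085],0,0],[[0.15,-0.0195,0.085],0,0],[[0.183,-0.0235,0.085],0,0],[[0.183,-0.0235,0.06],0,0],[[0.183,-0.0235,0.025],0,0],[[0.183,-0.0235,0.023],0,0],[[0.183,-0.0235,0.023],0,0]]'
python3 - <<'E'
from h import *
print(env.observe()["position"])
im,K,R,t=cam("wrist"); cv2.imwrite("pics/w19.png",im)
im,K,R,t=cam("top"); cv2.imwrite("pics/t19.png",cv2.resize(im[130:280,300:500],None,fx=4,fy=4))
E
```

```text
t: 30.95
position: [509.3, -158.9, 104.1]
tcp_rot: [0.706, 0.044, 0.706, -0.044]
ft_force: [-5.0, 1.8, 8.2]
width: 0.6
t: 31.95
position: [690.0, -181.5, 122.3]
tcp_rot: [0.703, 0.045, 0.708, -0.044]
ft_force: [-0.4, 0.3, 1.7]
width: 0.7
[ 689.97636389 -181.53937822  122.30178942]
```

View pics/w19.png

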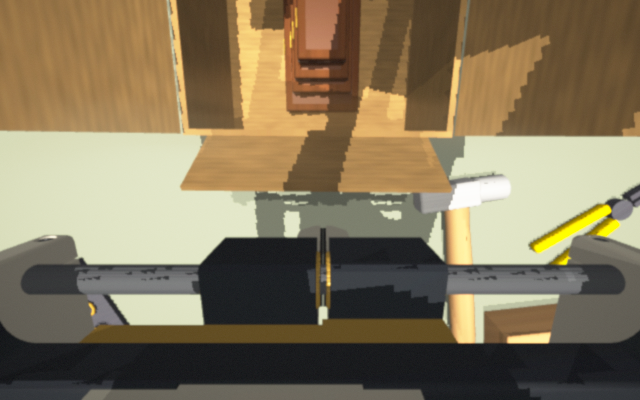

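View pics/t19.png

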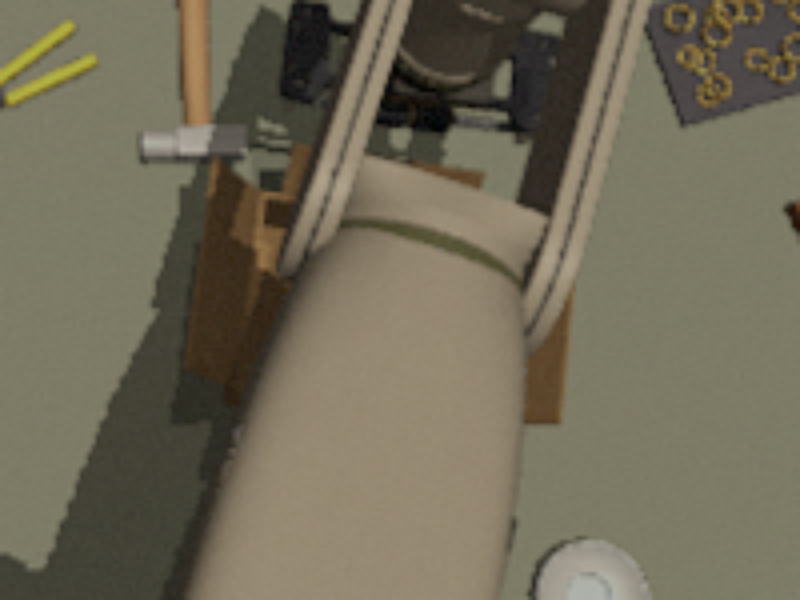

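```bash
python3 -m pendant '[[[-0.02,0.0026,0],0,0],[[-0.04,0.0052,0],0,0],[[-0.055,0.007,0],0,0],[[-0.07,0.009,0],0,0],[[-0.085,0.011,0],0,0],[[-0.095,0.012,0],0,0],[[-0.1,0.0128,0],0,0],[[-0.1,0.0128,0],0,0]]'
python3 -m pendant '[[[0,0,-0.006],0,0],[[0,0,-0.012],0,0],[[0,0,-0.018],0,0],[[0,0,-0.02],0,0],[[0,0,-0.021],0,0],[[0,0,-0.021],0,0]]'
```

```text
t: 32.72
position: [593.0, -170.1, 129.3]
tcp_rot: [0.707, 0.044, 0.704, -0.045]
ft_force: [-1.1, -0.5, 2.2]
width: 0.4
t: 33.22
position: [592.3, -169.4, 104.4]
tcp_rot: [0.705, 0.045, 0.706, -0.044]
ft_force: [-0.4, 0.1, 0.6]
width: 0.2
```

```bash
python3 -m pendant '[[[0,0,-0.0015],0,0],[[0,0,-0.0025],0,0],[[0,0,-0.0025],0,0]]'
python3 -m pendant '[[[0,0,0.03],0,0],[[0,0,0.07],0,0],[[0,0,0.11],0,0],[[-0.005,0.035,0.113],0,0],[[-0.01,0.075,0.113],0,0],[[-0.015,0.115,0.113],0,0],[[-0.02,0.15,0.113],0,0],[[-0.023,0.163,0.113],0,0],[[-0.023,0.163,0.113],0,0]]'
python3 - <<'E'
from h import *
im,K,R,t=cam("wrist"); cv2.imwrite("pics/w20.png",im)
im,K,R,t=cam("scene"); cv2.imwrite("pics/s20.png",cv2.resize(im[80:280,180:420],None,fx=3,fy=3))
E
```

```text
t: 33.47
position: [592.5, -169.5, 104.0]
tcp_rot: [0.705, 0.044, 0.706, -0.044]
ft_force: [-9.2, 2.5, 13.4]
width: 0.6
t: 34.22
position: [569.1, -3.5, 215.3]
tcp_rot: [0.706, 0.043, 0.706, -0.043]
ft_force: [-0.4, -0.1, -0.5]
width: 0.5
```

View pics/w20.png

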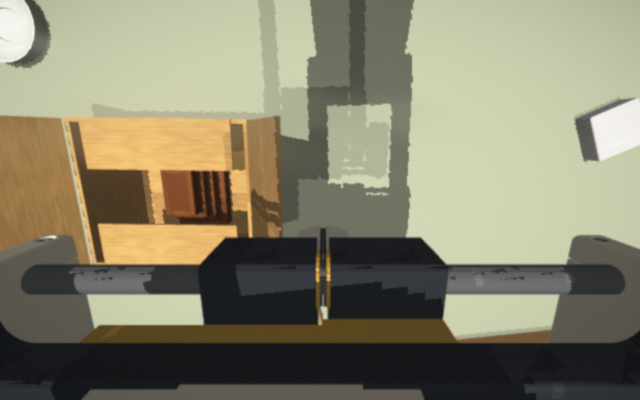

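View pics/s20.png

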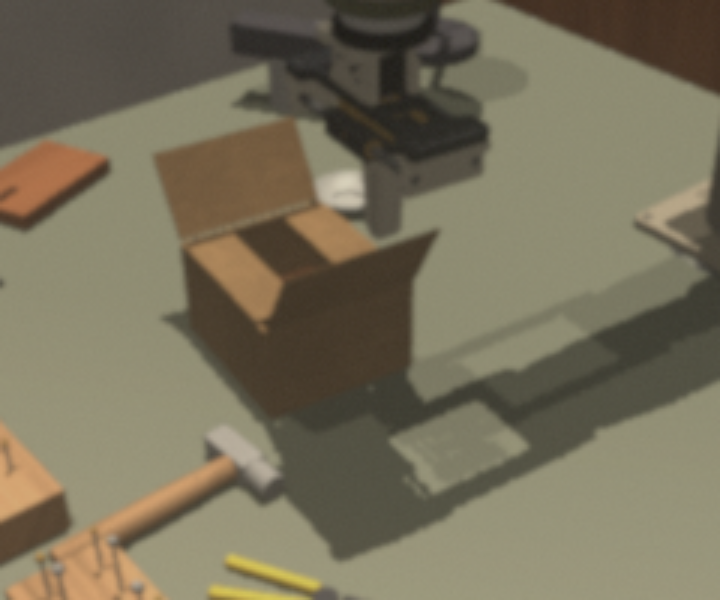

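```bash
python3 -m pendant '[[[0,0,-0.035],0,0],[[0,0,-0.06],0,0],[[0,0,-0.065],0,0],[[-0.002,-0.015,-0.065],0,0],[[-0.004,-0.03,-0.065],0,0],[[-0.006,-0.045,-0.065],0,0],[[-0.008,-0.06,-0.065],0,0],[[-0.01,-0.075,-0.065],0,0],[[-0.012,-0.09,-0.065],0,0],[[-0.014,-0.105,-0.065],0,0],[[-0.016,-0.12,-0.065],0,0],[[-0.016,-0.125,-0.065],0,0]]'
python3 -m pendant '[[[0,0,0],0,0],[[0,0,-0.008],0,0],[[0,0,-0.016],0,0],[[0,0,-0.024],0,0],[[0,0,-0.032],0,0],[[0,0,-0.038],0,0],[[0,0,-0.042],0,0],[[0,0,-0.042],0,0],[[0,0,-0.042],0,0]]'
```

```text
t: 35.32
position: [553.5, -134.9, 151.6]
tcp_rot: [0.706, 0.045, 0.705, -0.046]
ft_force: [-0.4, 0.8, -0.2]
width: 0.5
t: 36.07
position: [553.4, -131.3, 108.3]
tcp_rot: [0.706, 0.044, 0.706, -0.044]
ft_force: [0.5, -0.7, 0.0]
width: 0.3
```

```bash
python3 -m pendant '[[[0,0,-0.0015],0,0],[[0,0,-0.0025],0,0],[[0,0,-0.0025],0,0]]'
python3 -m pendant '[[[0,0,0.03],0,0],[[0,0,0.07],0,0],[[0,0,0.105],0,0],[[-0.005,-0.04,0.11],0,0],[[-0.01,-0.08,0.11],0,0],[[-0.016,-0.12,0.11],0,0],[[-0.021,-0.16,0.11],0,0],[[-0.025,-0.192,0.11],0,0],[[-0.025,-0.192,0.11],0,0],[[-0.025,-0.192,0.11],0,0]]'
python3 - <<'E'
from h import *
im,K,R,t=cam("wrist"); cv2.imwrite("pics/w21.png",im)
im,K,R,t=cam("scene"); cv2.imwrite("pics/s21.png",cv2.resize(im[80:280,180:420],None,fx=3,fy=3))
E
```

```text
t: 36.32
position: [553.9, -131.6, 107.1]
tcp_rot: [0.706, 0.044, 0.705, -0.044]
ft_force: [-3.1, 0.4, 5.5]
width: 0.6
t: 37.15
position: [527.8, -325.4, 215.7]
tcp_rot: [0.705, 0.046, 0.706, -0.046]
ft_force: [0.2, -0.4, -0.5]
width: 0.6
```

View pics/w21.png

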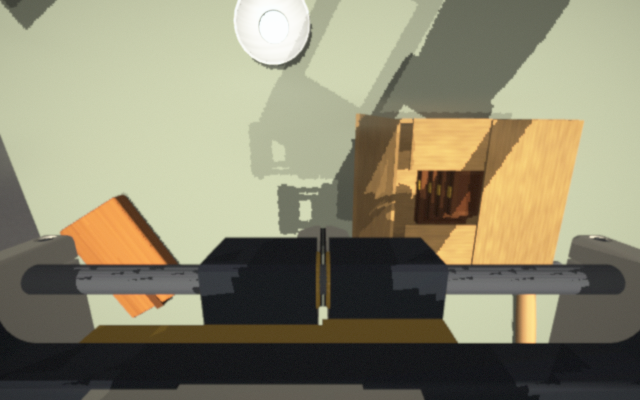

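View pics/s21.png

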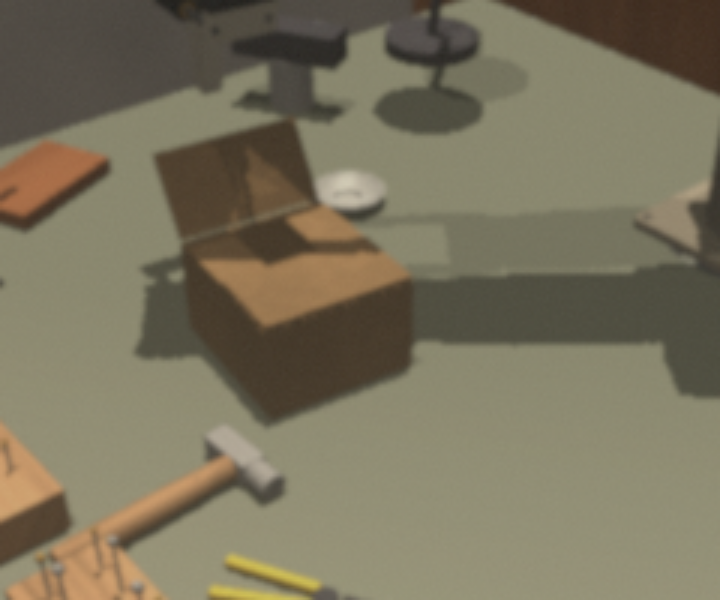

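```bash
python3 -m pendant '[[[0,0,-0.035],0,0],[[0,0,-0.06],0,0],[[0,0,-0.065],0,0],[[0.002,0.015,-0.065],0,0],[[0.004,0.03,-0.065],0,0],[[0.006,0.045,-0.065],0,0],[[0.008,0.06,-0.065],0,0],[[0.01,0.075,-0.065],0,0],[[0.012,0.09,-0.065],0,0],[[0.014,0.105,-0.065],0,0],[[0.016,0.12,-0.065],0,0],[[0.016,0.125,-0.065],0,0]]'
python3 -m pendant '[[[0,0,0],0,0],[[0,0,-0.008],0,0],[[0,0,-0.016],0,0],[[0,0,-0.024],0,0],[[0,0,-0.032],0,0],[[0,0,-0.038],0,0],[[0,0,-0.042],0,0],[[0,0,-0.042],0,0],[[0,0,-0.0435],0,0],[[0,0,-0.0445],0,0],[[0,0,-0.0445],0,0]]'
```

```text
t: 38.25
position: [545.0, -195.9, 151.3]
tcp_rot: [0.706, 0.044, 0.706, -0.044]
ft_force: [0.1, -1.3, -0.3]
width: 0.7
t: 39.17
position: [544.7, -198.8, 107.3]
tcp_rot: [0.706, 0.044, 0.706, -0.045]
ft_force: [-1.8, -0.0, 2.5]
width: 0.1
```

```bash
python3 -m pendant '[[[0,0,0.03],0,0],[[0,0,0.06],2,0.02],[[0.003,0.04,0.08],4,0.05],[[0.006,0.08,0.08],7,0.08],[[0.009,0.12,0.08],10,0.093],[[0.012,0.16,0.08],13,0.093],[[0.015,0.2,0.08],16,0.093],[[0.018,0.24,0.08],19,0.093],[[0.02,0.28,0.08],22,0.093],[[0.022,0.32,0.08],25,0.093],[[0.023,0.36,0.08],25,0.093],[[0.024,0.4,0.08],25,0.093]]'
python3 - <<'E'
from h import *
s,A=toolaxes(); print(s["position"],np.degrees(np.arctan2(-A[0,1],A[1,1])))
im,K,R,t=cam("wrist"); cv2.imwrite("pics/w22.png",im)
im,K,R,t=cam("top"); cv2.imwrite("pics/t22.png",cv2.resize(im[100:300,170:470],None,fx=2.6,fy=2.6)); blobs(im,K,R,t,24,m=lambda b:(b.min(2)>130).astype(np.uint8),amin=100)
E
```

```text
t: 40.17
position: [568.4, 203.5, 187.0]
tcp_rot: [0.699, -0.109, 0.698, 0.109]
ft_force: [0.5, -0.6, 0.4]
width: 69.0
[568.40681076 203.46762371 187.00600331] 17.815087990655933
[361. 364.] z 24 [ 76.3 -84.8  72.4  38.   16.7]
[448. 278.] z 24 [ 334.2 -354.9   82.4   79.   -22.7]
[349. 165.] z 24 [699.7 -41.1  84.2  22.1 -87. ]
[117. 148.] z 24 [748.  730.3  58.7  57.4   5.9]
```

View pics/w22.png

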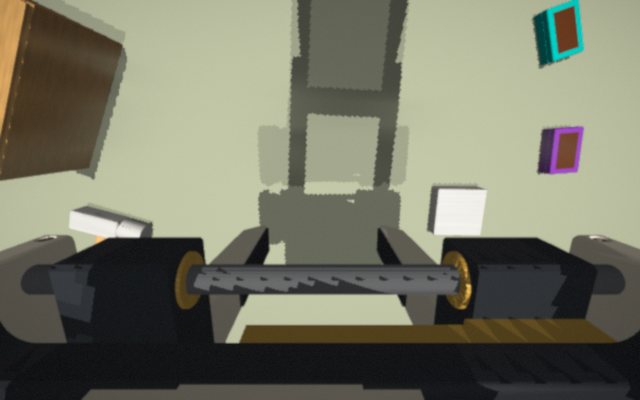

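View pics/t22.png

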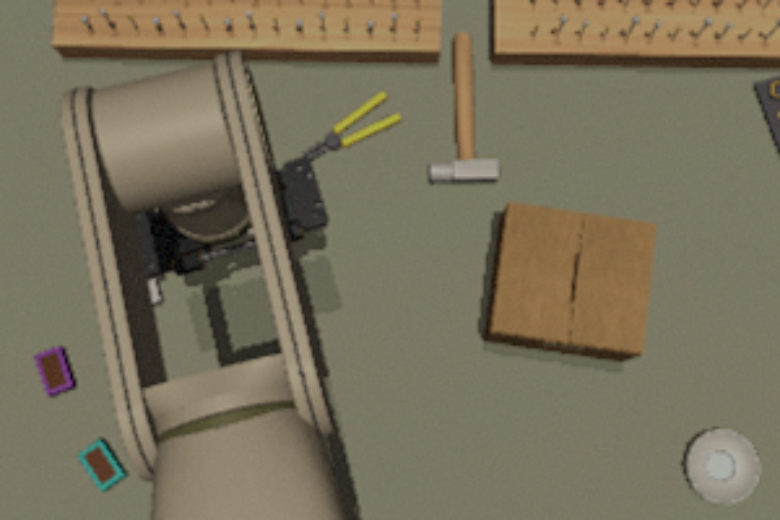

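The carton is closed, with the seam at (576,280) in the crop. The block is at (457,212) in the wrist view, roughly aligned with the tool.

```bash
python3 - <<'E'
from h import *
im,K,R,t=cam("wrist"); s,A=toolaxes(); print(s["position"])
im[260:]=0; im[:,:380]=0
blobs(im,K,R,t,24,m=lambda b:(b.min(2)>215).astype(np.uint8),amin=100)
P=ray([(434,188),(486,188),(485,236),(436,236)],24,K,R,t);print(P.mean(0),rect(P))
E
```

```text
[568.06211366 204.39893885 186.64666125]
[456. 212.] z 24 [545.3 374.2  57.5  57.2  17.3]
[543.46084626 378.9382563   24.        ] [543.5 378.7  70.7  62.  -71.9]
```

```bash
python3 -m pendant '[[[-0.005,0.04,0],0,0.093],[[-0.01,0.08,0],0,0.093],[[-0.015,0.12,-0.01],0,0.093],[[-0.02,0.155,-0.03],0,0.093],[[-0.022,0.168,-0.04],0,0.093],[[-0.022,0.168,-0.04],0,0.093],[[-0.022,0.168,-0.04],0,0.093],[[-0.022,0.168,-0.04],0,0.093]]'
python3 - <<'E'
from h import *
im,K,R,t=cam("wrist"); s,A=toolaxes(); print(s["position"],np.degrees(np.arctan2(-A[0,1],A[1,1]))); cv2.imwrite("pics/w23.png",im)
np.savez("w10.npz",im=im,K=K,R=R,t=t,p=s["position"],A=A)
im=im.copy(); im[250:]=0
blobs(im,K,R,t,24,m=lambda b:(b.min(2)>215).astype(np.uint8),amin=100)
E
```

```text
t: 40.98
position: [547.5, 367.6, 147.3]
tcp_rot: [0.699, -0.109, 0.698, 0.109]
ft_force: [0.2, -0.2, 0.6]
width: 93.3
[547.83895735 367.60513995 147.82669577] 17.682000911267004
[578. 131.] z 24 [404.5 593.9  53.6   6.1  12. ]
```

View pics/w23.png

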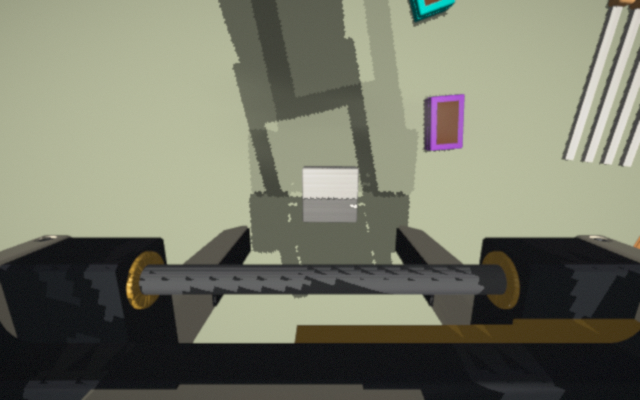

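```bash
python3 -c "
from h import *
P=crn('w10.npz',[(302.5,168.5),(357.5,168.5),(357,221.5),(303,221.5)],24,1,(0,0))
d=np.load('w10.npz');print(P.mean(0)-d['p'],(P.mean(0)-d['p'])@d['A'])"
```

```text
[544.9 374.6  24. ] [544.9 374.8  59.4  58.3 -72.3]
[  -2.92692472    7.03479497 -123.82669577] [123.82244511   7.643688    -0.82579401]
```

```bash
python3 -m pendant '[[[-0.003,0.007,-0.04],0,0.093],[[-0.003,0.007,-0.08],0,0.093],[[-0.003,0.007,-0.115],0,0.093],[[-0.003,0.007,-0.132],0,0.093],[[-0.003,0.007,-0.1385],0,0.093],[[-0.003,0.007,-0.1385],0,0.093],[[-0.003,0.007,-0.1385],0,0.093],[[-0.003,0.007,-0.1385],0,0.093]]'
python3 -m pendant '[[[0,0,0],0,0.07],[[0,0,0],0,0.045],[[0,0,0],0,0.045],[[0,0,0],0,0.045],[[0,0,0],0,0.045],[[0,0,0],0,0.045],[[0,0,0],0,0.045],[[0,0,0],0,0.045],[[0,0,0],0,0.045]]'
python3 - <<'E'
from h import *
im,K,R,t=cam("wrist"); cv2.imwrite("pics/w24.png",im)
s,A=toolaxes(); np.savez("w7.npz",im=im,K=K,R=R,t=t,A=A,p=s["position"])
E
```

```text
t: 41.7
position: [545.8, 376.9, 11.4]
tcp_rot: [0.7, -0.108, 0.697, 0.11]
ft_force: [-0.8, 0.1, 0.5]
width: 93.1
t: 42.45
position: [543.9, 375.8, 8.4]
tcp_rot: [0.699, -0.11, 0.699, 0.109]
ft_force: [0.5, -5.5, 4.4]
width: 59.5
```

View pics/w24.png

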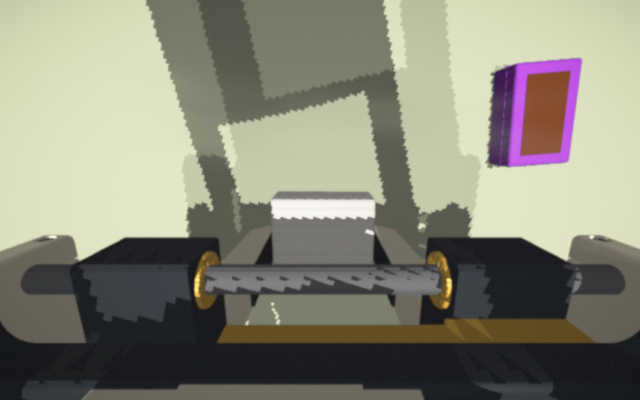

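```bash
python3 - <<'E'
from h import *
_,K,R,t=cam("top")
f=lambda p:(np.array(p)+.5)/2.6-.5+np.array([170,100])
print(ray(f([(582,218),(571,345)]),107,K,R,t), ray(f([(508,204),(656,223),(640,355),(487,340)]),107,K,R,t))
d=np.load("w7.npz"); print(((ray([(322,198.5)],24,d["K"],d["R"],d["t"])-d["p"])@d["A"]).round(1))
E
python3 -m pendant '[[[0,0,0.01],0,0.045],[[0,0,0.03],0,0.045],[[0,0,0.06],0,0.045],[[0,0,0.1],0,0.045],[[0,0,0.14],0,0.045],[[0,0,0.15],0,0.045],[[0,0,0.15],0,0.045]]'
```

```text
[[ 617.79564646 -175.12742028  107.        ]
 [ 466.62073505 -159.24484911  107.        ]] [[ 633.62948638  -87.34366666  107.        ]
 [ 612.94185892 -262.96300489  107.        ]
 [ 456.02962954 -239.08737961  107.        ]
 [ 471.19341293  -61.77723459  107.        ]]
[[-15.6  -0.7 -29.7]]
t: 43.13
position: [545.6, 378.3, 162.8]
tcp_rot: [0.701, -0.108, 0.696, 0.111]
ft_force: [0.9, -0.3, -6.8]
width: 59.5
```

```bash
python3 -m pendant '[[[0,-0.03,0],-2,0.045],[[0,-0.07,0],-4,0.045],[[0.001,-0.11,0],-6,0.045],[[0.001,-0.15,0],-8,0.045],[[0.001,-0.19,0],-10,0.045],[[0.002,-0.23,0],-12,0.045],[[0.002,-0.27,0],-15,0.045],[[0.002,-0.31,0],-18,0.045],[[0.002,-0.35,0],-21,0.045],[[0.003,-0.39,0],-25,0.045],[[0.003,-0.43,0],-25,0.045],[[0.003,-0.45,0],-25,0.045]]'
python3 -m pendant '[[[0,-0.03,0],0,0.045],[[0,-0.06,0],0,0.045],[[0,-0.08,0],0,0.045],[[0,-0.091,0],0,0.045],[[0,-0.091,0],0,0.045],[[0,-0.091,0],0,0.045],[[0,-0.091,0],0,0.045]]'
python3 - <<'E'
from h import *
s,A=toolaxes(); print(s["position"],np.degrees(np.arctan2(-A[0,1],A[1,1])))
im,K,R,t=cam("wrist"); cv2.imwrite("pics/w25.png",im)
np.savez("w12.npz",K=K,R=R,t=t,p=s["position"],A=A)
E
```

```text
t: 44.13
position: [543.9, -77.3, 154.0]
tcp_rot: [0.704, 0.045, 0.708, -0.046]
ft_force: [0.4, 1.3, -6.2]
width: 59.7
t: 44.72
position: [545.7, -163.2, 156.3]
tcp_rot: [0.705, 0.045, 0.707, -0.044]
ft_force: [-0.3, -1.1, -5.7]
width: 59.5
[ 545.70835245 -163.20175777  156.25570524] -7.179573443932431
```

View pics/w25.png

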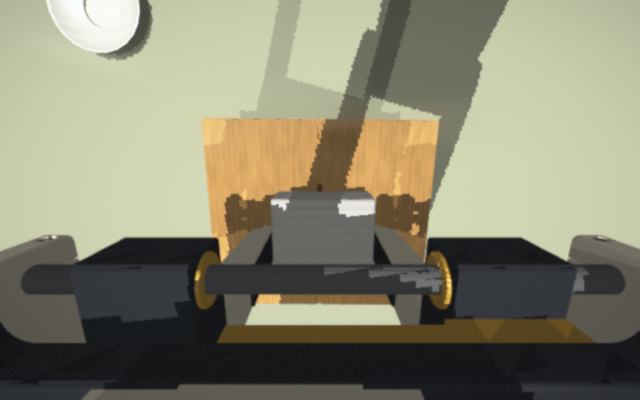

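```bash
python3 - <<'E'
from h import *
d=np.load("w12.npz"); 
P=(ray([(204,119),(438,119)],107,d["K"],d["R"],d["t"])-d["p"])@d["A"]; print(P, P.mean(0)[2]+79)
E
python3 -m pendant '[[[0,0,-0.012],0,0.045],[[0,0,-0.024],0,0.045],[[0,0,-0.032],0,0.045],[[0,0,-0.036],0,0.045],[[0,0,-0.036],0,0.045],[[0,0,-0.036],0,0.045]]'
```

```text
[[ 49.33357004 -88.9919647  -75.65986866]
 [ 49.59496877  86.49320613 -75.59049757]] 3.3748168850045914
t: 45.27
position: [546.2, -164.4, 121.6]
tcp_rot: [0.705, 0.045, 0.706, -0.044]
ft_force: [0.4, 0.3, -6.2]
width: 59.5
```

```bash
python3 -m pendant '[[[0.003,-0.0012,-0.003],0,0.045],[[0.003,-0.0012,-0.005],0,0.045],[[0.003,-0.0012,-0.006],0,0.045],[[0.003,-0.0012,-0.006],0,0.045],[[0.003,-0.0012,-0.006],0,0.045]]'
```

```text
t: 45.68
position: [549.5, -165.9, 116.2]
tcp_rot: [0.706, 0.044, 0.706, -0.044]
ft_force: [0.3, -0.2, -7.5]
width: 59.7
```

```bash
python3 -m pendant '[[[0,0,-0.001],0,0.045],[[0,0,-0.0015],0,0.045],[[0,0,-0.0015],0,0.045]]'
```

```text
t: 45.93
position: [549.8, -165.9, 115.3]
tcp_rot: [0.706, 0.044, 0.705, -0.045]
ft_force: [-1.0, 1.0, -1.8]
width: 59.9
```

The load has gone into the lid (−7.5 N down to −1.8 N), so I'll release and retreat.

```bash
python3 -m pendant '[[[0,0,0],0,0.065],[[0,0,0],0,0.075],[[0,0,0],0,0.085],[[0,0,0],0,0.085],[[0,0,0],0,0.085],[[0,0,0.04],0,0.085],[[0,0,0.08],0,0.085],[[-0.02,0.03,0.12],0,0.085],[[-0.04,0.07,0.12],0,0.085],[[-0.06,0.11,0.12],0,0.085],[[-0.08,0.15,0.12],0,0.085],[[-0.1,0.19,0.12],0,0.085]]'
python3 -m pendant '[[[-0.02,0.04,0],0,0.085],[[-0.04,0.08,0],0,0.085],[[-0.06,0.12,0],0,0.085],[[-0.06,0.16,0],0,0.085],[[-0.06,0.16,0],0,0.085],[[-0.06,0.16,0],0,0.085]]'
python3 - <<'E'
from h import *
im,K,R,t=cam("top"); cv2.imwrite("pics/t26.png",cv2.resize(im[100:300,170:470],None,fx=2.6,fy=2.6)); blobs(im,K,R,t,131,m=lambda b:(b.min(2)>130).astype(np.uint8),amin=100)
im,K,R,t=cam("scene"); cv2.imwrite("pics/s26.png",cv2.resize(im[80:280,180:420],None,fx=3,fy=3))
E
```

```text
t: 46.93
position: [458.1, 6.6, 235.2]
tcp_rot: [0.706, 0.045, 0.705, -0.045]
ft_force: [0.4, 0.8, 0.0]
width: 85.1
t: 47.43
position: [398.3, 167.8, 234.9]
tcp_rot: [0.706, 0.043, 0.706, -0.042]
ft_force: [0.2, -0.9, 0.9]
width: 84.8
[447. 278.] z 131 [ 335.6 -319.    71.    69.5    0.7]
[392. 204.] z 131 [ 549.7 -164.7   58.1   58.    82.6]
[349. 165.] z 131 [669.6 -33.5  77.   20.1 -87.2]
[117. 148.] z 131 [713.2 672.1  52.7  51.4   5.9]
```

View pics/t26.png

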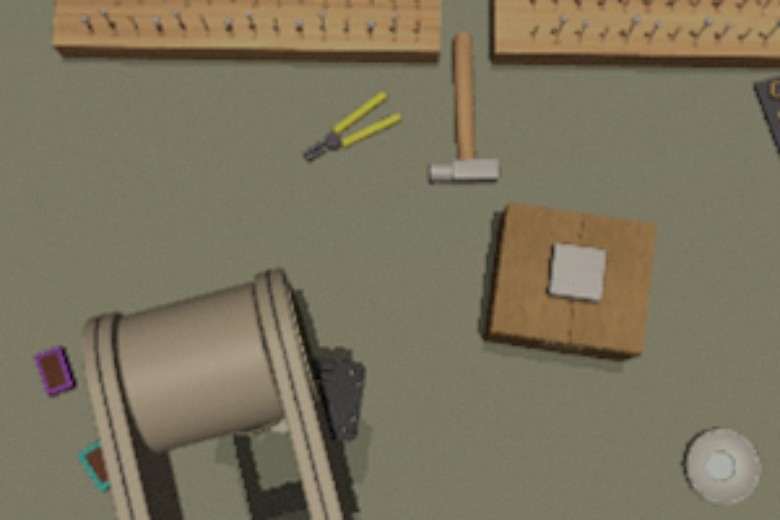

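View pics/s26.png

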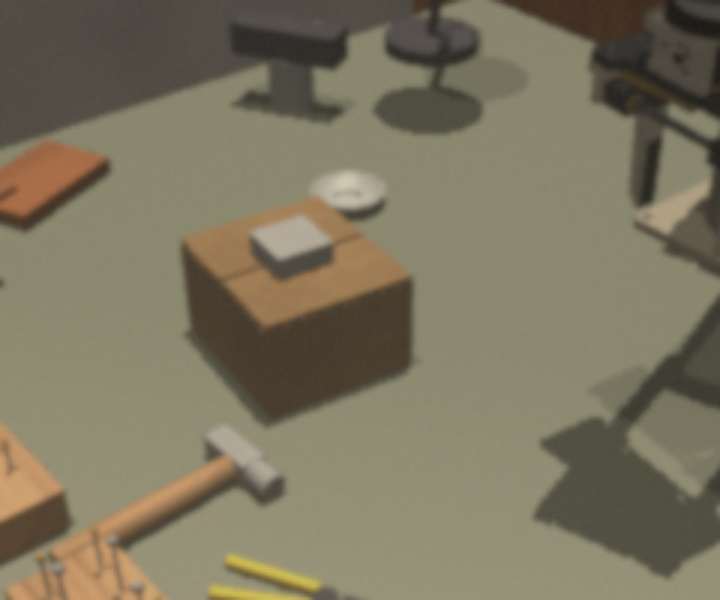

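Both views show the carton shut with the block lying flat across the seam. The dish, hammer and pliers are where they started, and the arm is clear, so I'm handing in.

```bash
python3 -c "
from workcell import job
print(job.sign_off())"
```

```text
the job is handed in; nothing more can be done
None
```

The cases are packed, the carton is closed and the steel block is on top. I handed the job in at about 47 s of robot time; no verdict is given.

- **Pile:** four cases were on the bench (A, C, D, E); B was not there. They are stacked on the carton floor in that order. In the last measurement, taken before E was placed, the centres of A, C and D agreed to about 2.5 mm and their angles matched. E I checked only by eye: it looked evenly nested. A was let go about 7 mm above the floor, because the gripper body would have hit the rim any lower; it landed square.
- **Flaps:** both end flaps went flat first, then the left and right long flaps. The scene camera shows a flat lid with the seam closed.
- **Steel block:** it had been knocked about 35 mm aside during the run, so I found it again before picking it up. It now lies flat at about (550, -165) mm, across the seam.
- **Disagreement:** the top and wrist cameras put the carton centre up to about 6 mm apart in x. This does not affect the stacking, because I aligned each case to the ones below it in the wrist view.
- **Forces and bystanders:** the highest force reading at the end of a move was about 22 N, well under the limits. The dish, hammer and pliers look unmoved in the last pictures.

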